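# Gauge what is left in a leaning sealant cartridge

### The job

Find out how full the leaning cartridge is. Lift its cap off and stand it, stem up, in the middle of the sprung platform so that the platform sinks under it; then take the depth gauge out of the clear tray and lower it into the open cartridge until its foot bottoms out on the piston and the rim has pushed the sliding collar up to mark the depth. Leave the gauge standing in the cartridge with its collar resting on the rim; do not drive the piston deeper, and leave the other tools, nozzles, tape and spare cartridge where they are.

Things in the scene. Friction and masses are not known exactly. Their poses are not given: they have to be found in the camera images.
- cartridge: Stubby open-ended white tube fixed in a walnut cradle, leaning 30 degrees from vertical, mouth towards the robot's side. Outer diameter 40, bore 34, length 120. The origin is the centre of its mouth (rim plane), 134 mm above the table; its z axis runs out of the mouth along the bore. The cradle (base 130 x 76 x 15, two side cheeks up to about 45 mm short of the mouth) is fixed too.
- piston_top (a point): Centre of the top face of the flat piston that closes the bore, 60 to 90 mm below the mouth (differs every time, hidden by the cap at the start); z axis as the cartridge's. The piston is held by friction and yields only to about 45 N.
- cap_center (a point): White plastic cap that closes the cartridge at the start, about 60 g, 57 mm tall; the point is half-way up on its axis, z axis along the stem. From below (distances from its lowest face): plug diameter 29 from 0 to 10 mm (hangs loosely in the bore), flange diameter 48 from 10 to 15 mm (lies on the rim), stem diameter 18 from 15 to 57 mm, to be gripped in its upper half. It just lifts off along the bore.
- platform_top (a point): Centre of the top of the sprung platform, a flat steel disc of diameter 66 whose top stands 50 mm above the table when empty; three guide posts of diameter 6, 58 mm tall, stand round it at 38 mm from its centre (the first towards the base's own x), on an aluminium base 92 x 92 x 14.
- platform (a joint): How far the platform has sunk (m): 0 empty, at most 0.022. Spring about 60 N/m: the cap makes it sink by 6 to 11 mm.
- gauge_center (a point): Depth gauge, 165 mm long, about 120 g, the tool with a wide disc on its rod; stands upright in one of the tray's compartments (which one differs). The point is half-way up on its axis, 82.5 mm above its lower end; z axis up along the rod. Rod diameter 10; to be gripped by its black handle, diameter 18, from 112 to 165 mm above the lower end, fingers in line with the rod.
- gauge_foot (a point): Centre of the underside of the gauge's foot, a steel disc of diameter 28, 8 thick; axes as the gauge.
- collar_face (a point): On the gauge's axis, in the underside of the sliding collar's flange, the face that comes to rest on the cartridge rim. Flange diameter 48, 5 thick; a boss of diameter 26 reaches 10 mm below the flange (enters the bore), a hub of diameter 20 reaches 12 mm above this face.
- collar (a joint): How far the collar has slid up the rod (m): at 0 its face is 42 mm above the lower end of the gauge, range 0 to 0.056; starts at 0 to 0.008. It stays where it is left and takes about 2.5 N to slide.
- tray: Fixed clear tray, 172 long x 46 wide x 26 high, floor 3 thick, with three compartments 56.5 mm apart in a row along its own y axis; origin at the centre of its underside.
- pick_center (a point): Steel pick 143 mm tall, standing on its 28 mm wooden handle in the tray; its centre. Not to be disturbed.
- shaper_center (a point): Black silicone shaper 128 mm tall, standing on its 28 mm handle in the tray; its centre. Not to be disturbed.
- nozzle_a_center (a point): Spare white conical nozzle, base diameter 30, 75 tall, standing beyond the cradle; its centre. Not to be disturbed.
- nozzle_b_center (a point): Spare white conical nozzle, base diameter 30, 75 tall, standing in front of the tray; its centre. Not to be disturbed.
- spare_center (a point): Full white cartridge with a grey cap, diameter 50, 225 tall, standing close beyond the platform; its centre. Not to be disturbed.
- tape_center (a point): Roll of paper tape lying flat, diameter 64, 25 high, in front of the platform; its centre. Not to be disturbed.
Mind the look-alikes: they are no part of the job. What is shaped like the part that bears gauge_center but purple is not meant. What is shaped like the part that bears cap_center but orange is not meant.

How it is judged (in metres and radians):
On the way, in this order (a step that is already met when the one before it is completed fails the run):
1. the cap stands upright on the sprung platform, which has sunk under it, before the gauge enters the cartridge (horizontal distance between cap_center and platform_top below 0.015 m and angle between cap_center's own z axis and vertical below 0.15 rad and z of cap_center in the frame of platform_top between 0.0245 and 0.0325 m and value of joint platform above 0.003 m and distance between gauge_foot and cartridge above 0.05 m), for 0.2 s.
2. the gauge's foot has bottomed out on the piston and its collar rests on the rim (z of gauge_foot in the frame of piston_top below 0.004 m and distance between gauge_foot and piston_top below 0.012 m and z of collar_face in the frame of cartridge between -0.003 and 0.004 m), for 0.2 s.
At the end, for the whole second after the job is handed in: The cap stands upright (within 0.15 rad) on the platform within 15 mm of its centre, the platform sunk by more than 3 mm; the gauge stands in the cartridge with its foot within 4 mm of the piston and its collar's face from 3 mm below to 4 mm above the rim plane; both at rest and released (all of step 2 and horizontal distance between cap_center and platform_top below 0.015 m and angle between cap_center's own z axis and vertical below 0.15 rad and z of cap_center in the frame of platform_top between 0.0245 and 0.0325 m and value of joint platform above 0.003 m and linear speed of each of cap, gauge below 0.02 m/s); the robot touches nothing.
It fails at once if the piston is driven more than 4 mm deeper (distance of piston_top from where it was at the start of the episode above 0.004 m).
It fails at once if a bystander is moved by more than 25 mm or tipped (distance of any of nozzle_a_center, nozzle_b_center, spare_center, tape_center, pick_center, shaper_center from where it was at the start of the episode above 0.025 m or angle between any of nozzle_a_center, nozzle_b_center, spare_center, tape_center, pick_center, shaper_center's own z axis and vertical above 0.5 rad).
It also fails if it takes over 58 s, if anything falls off the work surface, if the arm or the gripper's body presses on something with over 40 N, if the wrist force passes 120 N, or if a joint passes its speed limit or range.

### The arm

A 6-joint arm with a two-finger parallel gripper is mounted at the origin on the work surface. World frame = base frame: x ahead of the robot, y to its left, z up, the work surface at z = 0. Lengths are in m, angles in degrees, forces in N, time in s.
With the tool pointing down it reaches from about 0.35 to 0.875 m from the base axis. Payload 4.2 kg.
Tool frame: the origin (TCP) lies midway between the tips of the shut fingers; the grasp point (between the pads) lies 19 mm behind it; y points along the fingers, x is the direction in which the jaws open and shut, and the axes are right-handed (so a half turn about y gives the same grasp; the last joint's range is limited). The gripper opens to 87 mm and grips with 3 to 60 N. Pads are 19 mm wide; open, the fingers measure 117 mm over their backs; the gripper's body (75 mm by 190 mm) begins 51 mm behind the grasp point.
Start: joints at [-50.558, 22.042, 0.453, 0, -68.411, -14.817], TCP at [0.26, -0.568, 0.223] pointing down, gripper open.
Joint ranges: [-179.83, 179.83], [-69.29, 118.12], [-61.27, 80.66], [-181.25, 117.63], [-171.15, -9.14], [-177.46, 177.46]. Speed limits (degrees/s): [159.86, 159.86, 180, 180, 180, 180].

### API

Orientations are given as a 3x3 rotation matrix whose columns are the frame's x, y, z axes.
In Python, from station import * gives the robot as it stands.
- The arm moves only by the tool jog_arm, never from a script. Its argument "series" is a list of rows, each a list of 3 entries, a list of its own where there are three numbers: the shift along the tool's x, y, z in m, then the turn, a rotation vector about the tool's x, y, z in degrees, then the finger opening in m, from 0 to 0.087. A call has 1 to 10 rows; each row shifts and turns the commanded pose from where the row before left it, along the tool's axes as they then stand; what a row does not reach is not made up. A row lasts 1/8 s, in which the tool goes at most 62.5 mm and 10.7 degrees, less where a joint would pass 70% of its speed; a pose out of reach is approached as far as the arm can. A call is refused whole if a number of a shift passes 0.0625 or a number of a turn 10.7, either way. A call with a gripper value outside its range is refused whole. The fingers move at their own pace and stop on an object; the grip force is fixed at half the most. Time passes only in rows, so rows that do not move let the fingers close. It gives the time, the measured TCP pose, the force and the opening at its end, in the units of the state.
- sense(): the state, without advancing time (a new reading comes with each control period).
- capture(name): name is "scene" or "top" or "wrist"; returns the picture (384x512x3 uint8, red, green, blue); there is no depth.
- camera_info(name): a dict with "fx", "fy", "cx", "cy" (pixels), "rvec" (rotation vector, rad) and "tvec" (3), from world to camera coordinates, as OpenCV has them. Camera axes: x right, y down, z forward; pixel columns grow to the right and rows downward; lengths in m; the calibration is good to about 2 mm. A picture is of the moment at which its call begins: read the wrist's pose just before it. camera_info takes no time and is no camera call; for the wrist camera it gives the pose at the moment of the call.
- finish_job(): hands the job in, once; it reports no verdict.
The state is a dict: "time_s": time; "joints": joint angles; "joint_velocities": joint speeds; "effort": joint torques, N m; "tcp_pos": TCP position; "ee_rot": TCP orientation; "wrist_force": force on the tool from outside, world axes, zero at the start; "moment": the same for the moment, N m; "gripper_width": opening from 0.0 (shut) to 1.0 (fully open).
Only numpy, scipy, OpenCV 4.12 (cv2) and the standard library are available. Lean on these libraries where they do the work, as an engineer would, in place of code of your own. Each camera call takes 0.05 s, during which the arm holds its last target. There are 200 camera calls.

## Working session

There is one attempt and no reset: what is moved stays moved. The work goes in short steps, Python scripts to look and compute and a tool call to move; the robot and the scene stay as the last step left them, time stands still between calls to the robot, and variables do not carry over. Pictures are saved under pics/ and viewed, about 8 in all and at most 12, crops included, and the job is handed in when it is done.

Besides the shell and the picture viewer there is one more tool, called after "Request:" as name(argument=value, ...) on one line, values as JSON. jog_arm: Moves the arm, as the interface text tells. Its arguments: {"type":"object","properties":{"series":{"type":"array","items":{"type":"array"}}},"required":["series"]}

```bash
ls; mkdir -p pics; python3 - <<'E'
from station import *
import cv2,numpy as np
print(sense())
for n in("scene","top"):
    im=capture(n);cv2.imwrite(f"pics/{n}0.png",im[:,:,::-1])
    c=camera_info(n);print(n,c, -cv2.Rodrigues(np.array(c["rvec"]))[0].T@np.array(c["tvec"]))
E
```

```text
pics
{'time_s': 0.0, 'joints': array([-5.05600388e+01,  2.20923155e+01,  3.79379847e-01, -2.76907690e-02,
       -6.84141967e+01, -1.48162668e+01]), 'joint_velocities': array([-0.0712698 ,  0.07517455, -0.07035737, -0.01072904,  0.01072747,
        0.04152197]), 'effort': array([-3.49155134e-04, -3.90660989e+01,  1.87403870e+01,  4.22002047e+00,
        1.09628981e-02, -1.54421668e-04]), 'tcp_pos': array([ 0.26015763, -0.56760113,  0.2214439 ]), 'ee_rot': array([[-4.16493474e-01, -1.06249046e-03, -9.09138085e-01],
       [ 9.09135897e-01,  1.99907652e-03, -4.16494808e-01],
       [ 2.25995836e-03, -9.99997437e-01,  1.33345892e-04]]), 'wrist_force': array([ 0.2869607 , -0.8903188 , -0.38583129]), 'moment': array([-0.02509875, -0.00045073,  0.00531019]), 'gripper_width': 1.0013143259889403}
scene {'fx': 349.1335385445943, 'fy': 349.1335385445943, 'cx': 255.72187805512402, 'cy': 190.70952066814897, 'rvec': array([ 1.42976408,  2.14851971, -0.84169738]), 'tvec': array([ 0.19307802, -0.30829711,  1.17278874])} [1.02965093 0.20370751 0.63724554]
top {'fx': 456.09072941617785, 'fy': 456.09072941617785, 'cx': 260.96366438481556, 'cy': 193.36790331747932, 'rvec': array([ 2.14363945, -2.13363843,  0.21579772]), 'tvec': array([-0.01091552,  0.56774245,  1.09158932])} [0.36540681 0.01763596 1.17481263]
```

View pics/scene0.png

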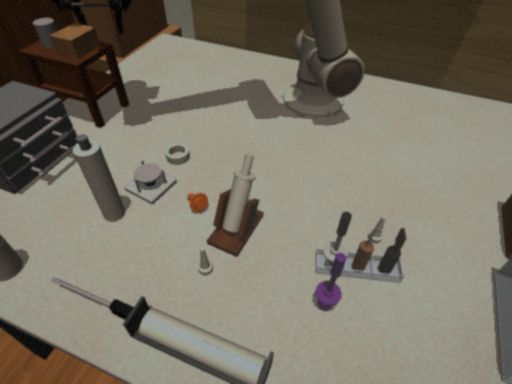

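View pics/top0.png

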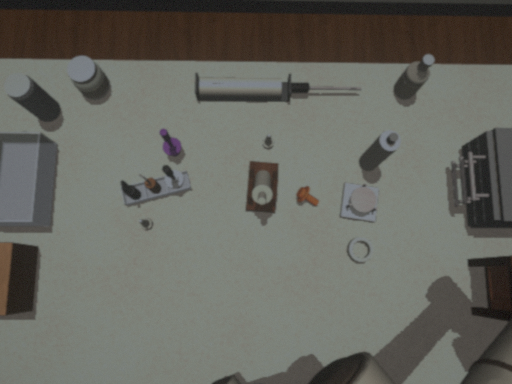

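```bash
cat > h.py <<'E'
import cv2,numpy as np
def cam(c): 
    R=cv2.Rodrigues(np.array(c["rvec"],float))[0];t=np.array(c["tvec"],float);return R,t
def ray(c,u,v):
    R,t=cam(c);d=R.T@np.array([(u-c["cx"])/c["fx"],(v-c["cy"])/c["fy"],1]);return -R.T@t,d/np.linalg.norm(d)
def onz(c,u,v,z):
    o,d=ray(c,u,v);return o+d*(z-o[2])/d[2]
def tri(rs):
    A=sum(np.eye(3)-np.outer(d,d) for o,d in rs);b=sum((np.eye(3)-np.outer(d,d))@o for o,d in rs)
    p=np.linalg.solve(A,b);return p,[np.linalg.norm(np.cross(p-o,d)) for o,d in rs]
def proj(c,p):
    R,t=cam(c);q=R@np.array(p)+t;return np.array([c["fx"]*q[0]/q[2]+c["cx"],c["fy"]*q[1]/q[2]+c["cy"]])
def crop(im,u0,v0,w,h,s,step=10):
    o=cv2.resize(im[v0:v0+h,u0:u0+w],None,fx=s,fy=s,interpolation=cv2.INTER_CUBIC)
    o=np.clip(o.astype(float)*1.35,0,255).astype(np.uint8)
    for u in range(-(-u0//step)*step,u0+w,step):
        x=int((u-u0+.5)*s);cv2.line(o,(x,0),(x,5),(255,0,0),1);cv2.putText(o,str(u),(x+1,14),0,.33,(255,0,0),1)
    for v in range(-(-v0//step)*step,v0+h,step):
        y=int((v-v0+.5)*s);cv2.line(o,(0,y),(5,y),(255,0,0),1);cv2.putText(o,str(v),(6,y+4),0,.33,(255,0,0),1)
    return o
E
python3 - <<'E'
from h import *
s=cv2.imread("pics/scene0.png");t=cv2.imread("pics/top0.png")
a=[crop(s,205,145,66,75,4),crop(s,310,200,100,75,4)[:,:264] ,crop(s,120,140,66,75,4)]
b=[crop(t,238,150,66,75,4),crop(t,120,135,66,75,4),crop(t,330,165,66,75,4)]
a[1]=crop(s,315,200,66,75,4)
cv2.imwrite("pics/comp.png",np.vstack([np.hstack(a),np.hstack(b)]))
E
```

```text
(no output)
```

View pics/comp.png

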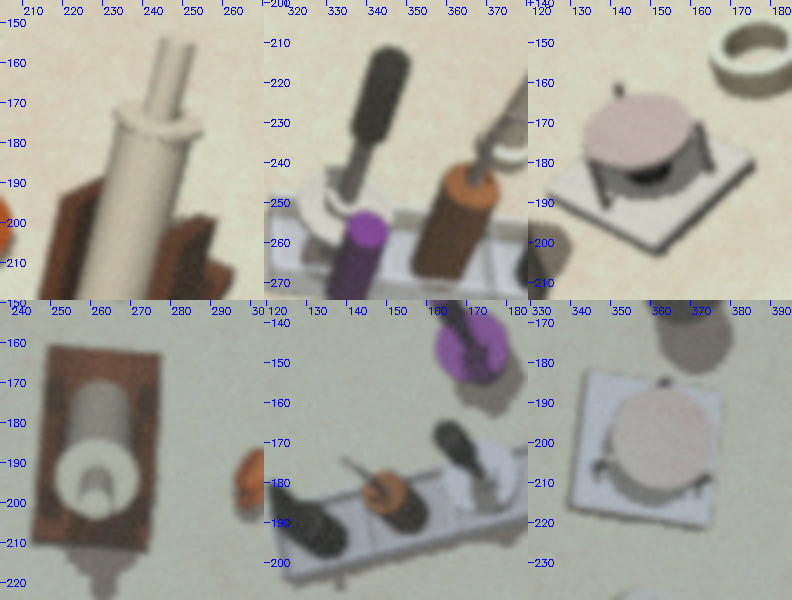

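```bash
python3 - <<'E'
from h import *
from station import camera_info
S=camera_info("scene");T=camera_info("top")
def s(px,py,x0,u0,v0,c,y0=0): return ray(c,u0+(px-x0)/4-.4,v0+(py-y0)/4-.4)
def z(px,py,x0,u0,v0,c,y0,zz): return onz(c,u0+(px-x0)/4-.4,v0+(py-y0)/4-.4,zz)
print("gauge top",tri([s(392,57,264,315,200,S),s(450,434,264,120,135,T,300)]),z(392,57,264,315,200,S,0,.168),z(450,434,264,120,135,T,300,.168))
print("flange",tri([s(160,118,0,205,145,S),s(97,479,0,238,150,T,300)]),z(160,118,0,205,145,S,0,.1383),z(97,479,0,238,150,T,300,.1383))
print("plat",tri([s(640,130,528,120,140,S),s(662,438,528,330,165,T,300)]),z(640,130,528,120,140,S,0,.05),z(662,438,528,330,165,T,300,.05))
print("stem top scene",z(180,41,0,205,145,S,0,.134+.047*.866))
c=[z(x,y,0,238,150,T,300,.015)[:2] for x,y in((48,345),(160,353),(148,552),(33,543))];print(c)
c=np.array(c);d=(c[2]+c[3]-c[0]-c[1])/2;e=(c[1]+c[2]-c[0]-c[3])/2;print(d,e,np.linalg.norm(d),np.linalg.norm(e),np.degrees(np.arctan2(d[1],d[0])),np.degrees(np.arctan2(e[1],e[0]))-90,c.mean(0))
for x,y in((584,368),(724,391),(706,528),(568,508)): print(z(x,y,528,330,165,T,300,.014)[:2])
for x,y in((666,384),(597,465),(705,480)): print("post",z(x,y,528,330,165,T,300,.058)[:2])
E
```

```text
gauge top (array([0.60356231, 0.20909249, 0.16603252]), [np.float64(0.0001715096404264129), np.float64(0.0001715096404264313)]) [0.6052923  0.20923717 0.168     ] [0.60311787 0.208547   0.168     ]
flange (array([ 0.55084057, -0.00895356,  0.13321619]), [np.float64(0.0005616218775088164), np.float64(0.0005616218775088127)]) [ 0.55581088 -0.00735046  0.1383    ] [ 0.54974192 -0.00829741  0.1383    ]
plat (array([ 0.555578  , -0.26597625,  0.04646647]), [np.float64(0.0001032206025305256), np.float64(0.00010322060253050756)]) [ 0.55838931 -0.26305773  0.05      ] [ 0.55503558 -0.26518153  0.05      ]
stem top scene [ 0.53508475 -0.00510875  0.174702  ]
[array([0.66047941, 0.0208787 ]), array([ 0.65571705, -0.05244616]), array([ 0.52431198, -0.04422615]), array([0.52970498, 0.02958163])]
[-0.13108975  0.00846147] [-0.00507769 -0.07356632] 0.1313625485591808 0.0737413465782765 176.3068439908028 -183.94839991015954 [ 0.59255336 -0.01155299]
[ 0.60709001 -0.22477641]
[ 0.59245481 -0.31605945]
[ 0.50257824 -0.30050932]
[ 0.51503707 -0.21170677]
post [ 0.58806257 -0.26697548]
post [ 0.53639561 -0.2218838 ]
post [ 0.52737715 -0.28907293]
```

```bash
cat >> h.py <<'E'
from scipy.linalg import logm,expm
from scipy.spatial.transform import Rotation as Ro
d=np.array([-.9978,.0665,0]); a=np.array([*(d[:2]*.5),.8660]); a/=np.linalg.norm(a)
def rot(y,x): 
    y=np.array(y,float)/np.linalg.norm(y);x=np.array(x,float);x-=y*(x@y);x/=np.linalg.norm(x);return np.column_stack([x,y,np.cross(x,y)])
Rc=rot(-a,[.0665,.9978,0])      # tool along the bore
def plan(s,p,R,lab=""):
    T0=np.eye(4);T0[:3,:3]=Ro.from_matrix(s["ee_rot"]).as_matrix();T0[:3,3]=s["tcp_pos"];T1=np.eye(4);T1[:3,:3]=R;T1[:3,3]=p
    L=np.real(logm(np.linalg.inv(T0)@T1))
    rv=Ro.from_matrix(T0[:3,:3].T@R).as_rotvec(degrees=True)
    for N in range(1,60):
        I=expm(L/N)
        if np.abs(I[:3,3]).max()<.055 and np.linalg.norm(I[:3,3])<.06 and np.linalg.norm(rv)/N<10: break
    print(lab,"N",N,np.round(I[:3,3],4).tolist(),np.round(rv/N,2).tolist(),"mid",np.round((T0@expm(L/2))[:3,3],3))
E
python3 - <<'E'
from h import *
from station import *
s=sense();c=camera_info("wrist");R,t=cam(c);W=s["ee_rot"].T
print("cam in tool",W@(-R.T@t-s["tcp_pos"]),"\n",W@R.T,c["fx"])
m=np.array([.5525,-.0087,.134])
print(m+a*.097,Rc);plan(s,m+a*.097,Rc)
T=camera_info("top");print("spare base/top",onz(T,374,163,0.02),onz(T,391,140,.225),"decoy",onz(T,165,133,.165))
E
```

```text
cam in tool [-1.09314968e-04 -1.62794142e-01  8.10775419e-02] 
 [[ 9.99999698e-01  6.13261260e-04 -4.77889877e-04]
 [ 6.36295608e-04 -2.92343696e-01  9.56313107e-01]
 [ 4.46761688e-04 -9.56313122e-01 -2.92343998e-01]] 267.05876963422503
[ 0.5041058  -0.00547469  0.21800356] [[ 6.64990993e-02  4.98909287e-01 -8.64099180e-01]
 [ 9.97786485e-01 -3.32506189e-02  5.75892919e-02]
 [-4.18377617e-18 -8.66016120e-01 -5.00016080e-01]]
 N 11 [0.046, 0.0071, -0.032] [-2.67, 2.52, 0.69] mid [ 0.347 -0.272  0.197]
spare base/top [ 0.65619811 -0.30502328  0.02      ] [ 0.65640779 -0.28713225  0.225     ] decoy [0.68639321 0.21486825 0.165     ]
```

Request:
jog_arm(series=[[[0.046,0.007,-0.032],[-2.7,2.5,0.7],0.087],[[0.046,0.007,-0.032],[-2.7,2.5,0.7],0.087],[[0.046,0.007,-0.032],[-2.7,2.5,0.7],0.087],[[0.046,0.007,-0.032],[-2.7,2.5,0.7],0.087],[[0.046,0.007,-0.032],[-2.7,2.5,0.7],0.087],[[0.046,0.007,-0.032],[-2.7,2.5,0.7],0.087],[[0.046,0.007,-0.032],[-2.7,2.5,0.7],0.06],[[0.046,0.007,-0.032],[-2.7,2.5,0.7],0.06],[[0.046,0.007,-0.032],[-2.7,2.5,0.7],0.06],[[0.046,0.007,-0.032],[-2.7,2.5,0.7],0.06]])

```text
time_s: 1.35
tcp_pos: [0.4559, -0.0783, 0.2086]
ee_rot: [[0.001, 0.44, -0.898], [1.0, -0.024, -0.011], [-0.027, -0.898, -0.44]]
wrist_force: [0.2, -1.9, 0.1]
gripper_width: 0.709
```

```bash
python3 - <<'E'
from h import *
from station import *
s=sense();m=np.array([.5525,-.0087,.134]);print(s["time_s"],s["tcp_pos"],s["ee_rot"],s["gripper_width"])
plan(s,m+a*.097,Rc)
E
```

```text
1.35 [ 0.45589716 -0.078252    0.20863779] [[ 9.46088043e-04  4.40320286e-01 -8.97840270e-01]
 [ 9.99644238e-01 -2.43486103e-02 -1.08877224e-02]
 [-2.66552479e-02 -8.97510552e-01 -4.40186673e-01]] 0.7094583946552669
 N 2 [0.0367, 0.0059, -0.0234] [-1.91, 2.02, 0.21] mid [ 0.479 -0.041  0.213]
```

Request:
jog_arm(series=[[[0.037,0.006,-0.023],[-1.9,2.0,0.2],0.06],[[0.037,0.006,-0.023],[-1.9,2.0,0.2],0.06],[[0,0,0],[0,0,0],0.06],[[0,0,0],[0,0,0],0.06]])

```text
time_s: 1.85
tcp_pos: [0.5027, -0.0073, 0.2164]
ee_rot: [[0.067, 0.496, -0.866], [0.998, -0.034, 0.057], [-0.001, -0.868, -0.497]]
wrist_force: [-1.1, 0.7, 0.1]
gripper_width: 0.689
```

```bash
python3 - <<'E'
from h import *
from station import *
s=sense();c=camera_info("wrist");im=capture("wrist")[:,:,::-1].copy()
cv2.imwrite("pics/w1.png",im)
m=np.array([.5525,-.0087,.134]);print(s["time_s"],s["tcp_pos"],s["ee_rot"],s["gripper_width"],c)
plan(s,m+a*.097,Rc)
for h in(0.005,.047): print(proj(c,m+a*h))
cv2.imwrite("pics/w1c.png",crop(im,130,100,260,200,3,20))
E
```

```text
1.85 [ 0.50274946 -0.0073328   0.21640697] [[ 0.06679782  0.4958078  -0.8658595 ]
 [ 0.99776561 -0.0343753   0.05728992]
 [-0.00135939 -0.86775167 -0.49699617]] 0.688789200267738 {'fx': 267.05876963422503, 'fy': 267.05876963422503, 'cx': 259.0862844724591, 'cy': 192.50363793321372, 'rvec': array([-1.78632044, -1.67291137, -0.72211515]), 'tvec': array([-0.02528771, -0.47204248, -0.03865651])}
 N 1 [0.0019, -0.0008, -0.0019] [-0.2, 0.02, -0.08] mid [ 0.503 -0.006  0.217]
[261.50237627 197.31532543]
[261.84964458 212.46081131]
```

View pics/w1.png

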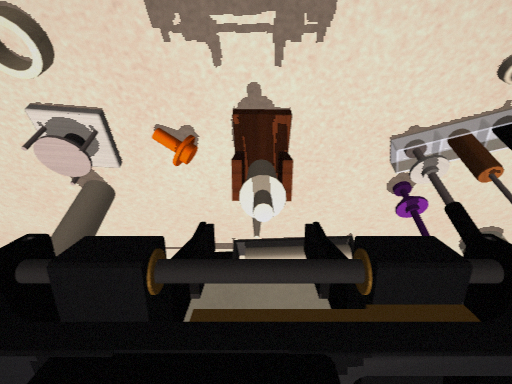

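Request:
jog_arm(series=[[[0.0015,0.025,-0.001],[-0.2,0,0],0.06],[[0,0.025,-0.001],[0,0,0],0.06],[[0,0.015,0],[0,0,0],0.06],[[0,0.012,0],[0,0,0],0.06],[[0,0,0],[0,0,0],0.06],[[0,0,0],[0,0,0],0.0],[[0,0,0],[0,0,0],0.0],[[0,0,0],[0,0,0],0.0],[[0,0,0],[0,0,0],0.0],[[0,0,0],[0,0,0],0.0]])

```text
time_s: 3.15
tcp_pos: [0.5438, -0.007, 0.1703]
ee_rot: [[0.068, 0.476, -0.877], [0.998, -0.036, 0.058], [-0.004, -0.879, -0.477]]
wrist_force: [0.1, -0.4, -0.4]
gripper_width: 0.21
```

```bash
python3 - <<'E'
from h import *
from station import *
s=sense();m=np.array([.5525,-.0087,.134]);print(s["time_s"],s["tcp_pos"],s["wrist_force"],s["gripper_width"]*87)
q=Rc.T@(s["tcp_pos"]-m);print("rel mouth tool axes",q)
E
```

```text
3.15 [ 0.543842   -0.0070191   0.17032002] [ 0.06506157 -0.40349504 -0.39435165] 18.269293989074928
rel mouth tool axes [ 0.00110143 -0.03582917 -0.01058243]
```

```bash
python3 - <<'E'
from h import *
from station import *
s=sense();print(s["joints"],s["effort"],s["moment"],s["joint_velocities"])
cv2.imwrite("pics/w2.png",capture("wrist")[:,:,::-1])
E
```

```text
[  12.41132915    4.93739017  -52.86672693   59.27615637   -9.19560169
 -163.26883523] [ 1.33825885e-02 -1.95576435e+01  1.48651028e+01  1.37626860e+00
  2.29003122e-01  1.80116796e-02] [ 0.03579075  1.02982272 -0.01146541] [-0.02640717  0.13794874 -0.01607938 -0.03578648  0.2703001  -0.00614307]
```

View pics/w2.png

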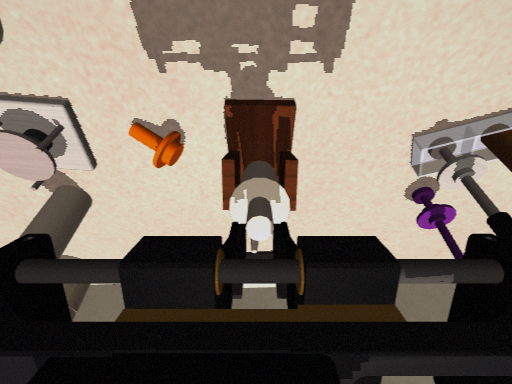

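Request:
jog_arm(series=[[[0,0,0],[0,0,0],0.06],[[0,0,0],[0,0,0],0.06],[[0,0,0],[0,0,0],0.06],[[0,-0.03,0],[0,0,0],0.06],[[0,-0.02,0],[3,0,0],0.06],[[0,0,0],[5,0,0],0.06],[[0,0,0],[0,0,0],0.06]])

```text
time_s: 4.08
tcp_pos: [0.5271, -0.0065, 0.2126]
ee_rot: [[0.072, 0.36, -0.93], [0.997, -0.032, 0.064], [-0.007, -0.932, -0.362]]
wrist_force: [0.9, -0.2, -0.5]
gripper_width: 0.684
```

```bash
cat >> h.py <<'E'
import sys
def tilted(deg,dd=d,x=None):
    "tool y leaning deg forward (tips away from robot) along -dd"
    r=np.radians(deg);y=np.array([-dd[0]*np.sin(r),-dd[1]*np.sin(r),-np.cos(r)]);return rot(y,[-dd[1]*-1,-dd[0],0])
E
python3 - <<'E'
from h import *
from station import *
s=sense();m=np.array([.5525,-.0087,.134]);print(s["time_s"],s["tcp_pos"],s["joints"],s["gripper_width"]*87)
R=tilted(18);print(R)
for k in (.06,.03,0): plan(s,m+a*.037+R[:,1]*(.019-k),R,k)
E
```

```text
4.075 [ 0.52711525 -0.00646684  0.21258051] [  21.93846847    2.91800154  -35.77833853   17.36327216  -33.45315345
 -128.99713939] 59.484216635626204
[[ 6.64990993e-02  3.08336758e-01 -9.48950111e-01]
 [ 9.97786485e-01 -2.05496035e-02  6.32443199e-02]
 [-2.95112992e-20 -9.51055286e-01 -3.09020780e-01]]
0.06 N 1 [-0.0005, 0.005, 0.008] [3.21, -0.14, -0.46] mid [ 0.524 -0.007  0.209]
0.03 N 1 [-0.0003, 0.0349, 0.0097] [3.21, -0.14, -0.46] mid [ 0.529 -0.007  0.195]
0 N 2 [-0.0001, 0.0325, 0.0052] [1.6, -0.07, -0.23] mid [ 0.534 -0.007  0.18 ]
```

```bash
cat > k.py <<'E'
from h import *
import itertools
D=[([-50.56,22.092,.379,-.028,-68.414,-14.816],[.26016,-.5676,.22144],[[-.4165,-.0011,-.9091],[.9091,.002,-.4165],[.0023,-1,0]]),
([12.411,4.937,-52.867,59.276,-9.196,-163.269],[.54384,-.00702,.17032],[[.068,.476,-.877],[.998,-.036,.058],[-.004,-.879,-.477]]),
([21.938,2.918,-35.778,17.363,-33.453,-128.997],[.52712,-.00647,.21258],[[.072,.36,-.93],[.997,-.032,.064],[-.007,-.932,-.362]])]
def E(ax,q): return Ro.from_euler(ax,q,degrees=True).as_matrix()
def chain(q,s=(1,-1)): 
    R1=E('z',q[0]);R2=R1@E('y',q[1]);R3=R2@E('y',-q[2]);R5=R3@E('x',s[0]*q[3])@E('y',-q[4]);R6=R5@E('x',s[1]*q[5]);return R1,R2,R3,R5,R6
if __name__=="__main__":
    for s in itertools.product((1,-1),(1,-1)):
        Cs=[chain(q,s)[4].T@np.array(R) for q,p,R in D];print(s,[np.abs(c-Cs[0]).max().round(3) for c in Cs]);
        if np.abs(Cs[1]-Cs[0]).max()<.05: print(Cs[0].round(3))
E
python3 k.py
```

```text
(1, 1) [np.float64(0.0), np.float64(1.749), np.float64(1.538)]
(1, -1) [np.float64(0.0), np.float64(1.475), np.float64(0.502)]
(-1, 1) [np.float64(0.0), np.float64(1.046), np.float64(1.472)]
(-1, -1) [np.float64(0.0), np.float64(0.0), np.float64(0.0)]
[[-0.  1.  0.]
 [-0. -0. -1.]
 [-1. -0.  0.]]
```

```bash
python3 - <<'E'
from k import *
A=[];b=[]
for q,p,R in D:
    R1,R2,R3,R5,R6=chain(q,(-1,-1))
    A.append(np.column_stack([R1[:,0],R1[:,1],R1[:,2],R2[:,2],R3[:,0],R3[:,2],R5[:,0],R5[:,1]]));b.append(p)
A=np.vstack(A);b=np.hstack(b)
x,r,k,sv=np.linalg.lstsq(A,b,rcond=None);print(x.round(4),sv.round(4),(A@x-b).round(4))
for drop in ([1],[7],[0,1],[0,7],[1,5],[7,5],[0,1,5],[0,7,5],[2,1,0],):
    keep=[i for i in range(8) if i not in drop];y=np.linalg.lstsq(A[:,keep],b,rcond=None)[0];print(drop,y.round(3),np.abs(A[:,keep]@y-b).max().round(4))
E
```

```text
[-0.      0.      0.1606  0.5649  0.4218 -0.      0.3065 -0.1598] [3.3895 2.6222 2.2043 0.7303 0.422  0.2326 0.0894 0.0549] [ 0. -0.  0.  0. -0.  0. -0. -0. -0.]
[1] [ 0.     0.161  0.565  0.422 -0.     0.306 -0.16 ] 0.0
[7] [ 0.279 -0.153 -0.268  0.511  0.085  0.141  0.087] 0.0409
[0, 1] [ 0.161  0.565  0.422  0.     0.306 -0.16 ] 0.0
[0, 7] [-0.12  -0.158  0.818  0.262  0.153  0.417] 0.0525
[1, 5] [ 0.     0.161  0.565  0.422  0.306 -0.16 ] 0.0
[7, 5] [ 0.293 -0.142  0.088  0.411  0.169  0.196] 0.0493
[0, 1, 5] [ 0.161  0.565  0.422  0.306 -0.16 ] 0.0
[0, 7, 5] [-0.107  0.234  0.725  0.361  0.552] 0.0622
[2, 1, 0] [ 0.622  0.383  0.049  0.26  -0.163] 0.0116
```

```bash
cat >> k.py <<'E'
from scipy.optimize import least_squares
C=np.array([[0,1,0],[0,0,-1],[-1,0,0.]])
LO=np.array([-179.83,-69.29,-61.27,-181.25,-171.15,-177.46]);HI=np.array([179.83,118.12,80.66,117.63,-9.14,177.46])
def fk(q):
    R1,R2,R3,R5,R6=chain(q,(-1,-1));return .1606*R1[:,2]+.5649*R2[:,2]+.4218*R3[:,0]+.3065*R5[:,0]-.16*R5[:,1],R6@C
def ik(p,R,q0):
    f=lambda q:(lambda P,O:np.r_[(P-p)*10,Ro.from_matrix(O.T@R).as_rotvec()])(*fk(q))
    r=least_squares(f,np.clip(q0,LO+.01,HI-.01),bounds=(LO,HI));return r.x,np.abs(r.fun).max()
def sols(p,R,n=60):
    g=np.random.default_rng(0);S=[]
    for i in range(n):
        q,e=ik(p,R,g.uniform(LO,HI))
        if e<1e-4 and not any(np.abs(q-o).max()<1 for o in S):S.append(q)
    return S
E
cat > t.py <<'E'
from k import *
m=np.array([.5525,-.0087,.134])
for yaw in(1,-1):
    R=Rc@np.diag([yaw,1,yaw])
    for h in(.018,.1): 
        print(yaw,h)
        for q in sols(m+a*h,R): print("  ",q.round(1),(np.minimum(q-LO,HI-q)).min().round(1))
print("tilt18")
R=tilted(18)
for q in sols(m+a*.037+R[:,1]*.019,R): print("  ",q.round(1),(np.minimum(q-LO,HI-q)).min().round(1))
E
time python3 t.py
```

```text
1 0.018
1 0.1
   [  21.6   -3.6  -50.4   39.1  -19.9 -149.8] 10.7
-1 0.018
-1 0.1
   [ 21.6  -3.6 -50.4  39.1 -19.9  30.2] 10.7
tilt18
   [  20.     9.9  -36.8   15.7  -27.6 -126.7] 18.5
real	0m17.906s
user	0m18.344s
sys	0m0.108s
```

```bash
cat > t.py <<'E'
from k import *
m=np.array([.5525,-.0087,.134]);q0=np.array([21.,3,-36,17,-33,-129])
for g in(.037,.06,.07,.09):
  for t in(18,20,22,24,26,28,30):
    R=tilted(t);q,e=ik(m+a*g+R[:,1]*.019,R,q0)
    print(g,t,q.round(1),"margin",np.minimum(q-LO,HI-q).min().round(1),"err %.4f"%e)
print("place")
for t in(-12,-8,0):
  for yaw in (-35,-17,0,20):
    dd=-np.array([np.cos(np.radians(yaw)),np.sin(np.radians(yaw)),0]);R=tilted(t,dd);q,e=ik(np.array([.555,-.265,.07]),R,q0-[30,0,0,0,0,0]);print(t,yaw,q.round(1),np.minimum(q-LO,HI-q).min().round(1),"err %.4f"%e)
E
python3 t.py
```

```text
0.037 18 [  20.     9.9  -36.8   15.7  -27.6 -126.7] margin 18.5 err 0.0000
0.037 20 [  20.1    9.2  -39.6   19.9  -24.  -130.9] margin 14.8 err 0.0000
0.037 22 [  19.7    8.6  -42.9   25.8  -20.1 -136.4] margin 10.9 err 0.0000
0.037 24 [  18.4    7.9  -46.8   34.9  -15.6 -144.3] margin 6.4 err 0.0000
0.037 26 [  14.1    7.2  -51.8   51.9   -9.9 -157.7] margin 0.7 err 0.0000
0.037 28 [  13.1    7.1  -52.4   55.3   -9.1 -160.2] margin 0.0 err 0.0297
0.037 30 [  12.9    7.   -52.5   56.2   -9.1 -160.9] margin 0.0 err 0.0626
0.06 18 [  20.8    7.3  -36.2   14.6  -30.8 -126.1] margin 21.7 err 0.0000
0.06 20 [  21.     6.6  -38.8   18.1  -27.4 -129.7] margin 18.3 err 0.0000
0.06 22 [  20.9    5.9  -41.7   22.8  -23.9 -134.1] margin 14.7 err 0.0000
0.06 24 [  20.3    5.2  -45.    29.1  -20.  -139.8] margin 10.9 err 0.0000
0.06 26 [  18.6    4.6  -48.8   38.5  -15.6 -147.8] margin 6.5 err 0.0000
0.06 28 [  14.     3.9  -53.4   55.2  -10.1 -160.5] margin 0.9 err 0.0000
0.06 30 [  12.6    3.8  -54.2   59.7   -9.1 -163.9] margin 0.0 err 0.0283
0.07 18 [  21.1    6.2  -36.    14.2  -32.2 -125.9
[... 1065 characters left out ...]
6.  -109.7] 56.8 err 0.0000
-12 -17 [-11.1  34.8  -1.8  -1.4 -65.3 -95.2] 56.2 err 0.0000
-12 0 [ -9.4  34.4  -3.9   2.2 -63.5 -81.7] 54.4 err 0.0000
-12 20 [ -7.7  33.4  -7.4   6.4 -60.  -66.1] 50.8 err 0.0000
-8 -35 [ -12.1   32.9   -4.1   -3.6  -60.5 -111. ] 51.3 err 0.0000
-8 -17 [-10.9  32.9  -5.1  -1.  -60.  -95.6] 50.9 err 0.0000
-8 0 [ -9.8  32.6  -6.6   1.6 -58.7 -81.2] 49.6 err 0.0000
-8 20 [ -8.5  31.9  -9.    4.6 -56.2 -64.3] 47.1 err 0.0000
0 -35 [ -10.4   29.2  -11.8    0.   -48.9 -114.6] 39.8 err 0.0000
0 -17 [-10.4  29.2 -11.8  -0.  -48.9 -96.6] 39.8 err 0.0000
0 0 [-10.4  29.2 -11.8  -0.  -48.9 -79.6] 39.8 err 0.0000
0 20 [-10.4  29.2 -11.8  -0.  -48.9 -59.6] 39.8 err 0.0000
```

```bash
python3 - <<'E'
from h import *
from station import *
s=sense();m=np.array([.5525,-.0087,.134])
R=tilted(22)
plan(s,m+a*.037+R[:,1]*(.019)+a*.045,R,"above")
E
```

```text
above N 1 [-0.0004, 0.0204, 0.0169] [-0.79, -0.13, -0.47] mid [ 0.523 -0.006  0.2  ]
```

Request:
jog_arm(series=[[[0,0.01,0.017],[-0.8,-0.1,-0.5],0.06],[[0,0.01,0],[0,0,0],0.06],[[0,0.015,-0.002],[0,0,0],0.06],[[0,0.015,-0.002],[0,0,0],0.06],[[0,0.014,-0.002],[0,0,0],0.06],[[0,0,0],[0,0,0],0.06],[[0,0,0],[0,0,0],0.06]])

```text
time_s: 4.95
tcp_pos: [0.5381, -0.0089, 0.1477]
ee_rot: [[0.067, 0.37, -0.927], [0.998, -0.026, 0.061], [-0.002, -0.929, -0.371]]
wrist_force: [-0.7, 0.2, 0.4]
gripper_width: 0.695
```

```bash
python3 - <<'E'
from h import *
from station import *
s=sense();m=np.array([.5525,-.0087,.134]);print(s["time_s"],s["joints"].round(1))
R=tilted(22)
plan(s,m+a*.037+R[:,1]*.019,R)
im=capture("wrist")[:,:,::-1].copy();c=camera_info("wrist");print([proj(c,m+a*h).round(1) for h in(.005,.047)])
g=s["tcp_pos"]-.019*s["ee_rot"][:,1];print("grasp pt along a",(g-m)@a)
cv2.imwrite("pics/w3.png",crop(im,190,130,140,130,4,10))
E
```

```text
4.95 [  19.7    8.4  -43.    25.6  -20.3 -136.2]
 N 1 [0.0012, 0.0004, -0.003] [-0.23, 0.02, -0.09] mid [ 0.54  -0.008  0.148]
[array([261. , 237.3]), array([261.4, 260.7])]
grasp pt along a 0.03779513881553732
```

View pics/w3.png

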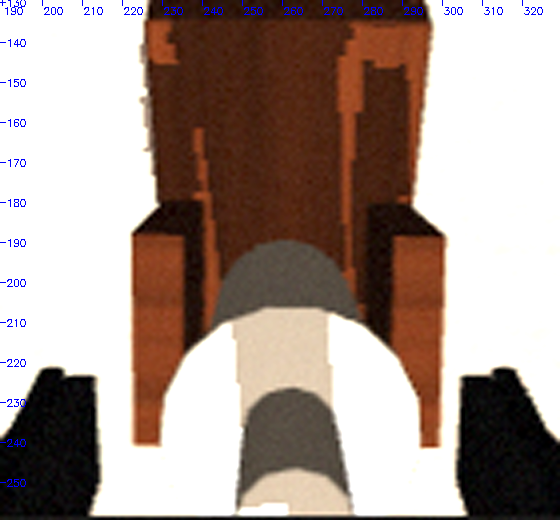

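Request:
jog_arm(series=[[[0.002,0,-0.003],[-0.2,0,0],0.06],[[0,0,0],[0,0,0],0.0],[[0,0,0],[0,0,0],0.0],[[0,0,0],[0,0,0],0.0],[[0,0,0],[0,0,0],0.0]])

```text
time_s: 5.62
tcp_pos: [0.541, -0.0069, 0.1488]
ee_rot: [[0.067, 0.373, -0.925], [0.998, -0.026, 0.061], [-0.001, -0.927, -0.374]]
wrist_force: [-0.3, -0.4, -0.4]
gripper_width: 0.32
```

Request:
jog_arm(series=[[[0,0,0],[0,0,0],0.0],[[0,-0.01,0.0014],[0,0,0],0.0],[[0,-0.02,0.0028],[0,0,0],0.0],[[0,-0.02,0.0028],[0,0,0],0.0],[[0,-0.02,0.0028],[0,0,0],0.0],[[0,0,0],[0,0,0],0.0]])

```text
time_s: 6.38
tcp_pos: [0.5059, -0.0041, 0.2118]
ee_rot: [[0.066, 0.376, -0.924], [0.998, -0.024, 0.062], [0.001, -0.926, -0.377]]
wrist_force: [-0.1, -0.7, -0.9]
gripper_width: 0.198
```

```bash
python3 - <<'E'
from k import *
from station import *
s=sense();print(s["time_s"],s["joints"].round(1),s["tcp_pos"],s["gripper_width"]*87,s["wrist_force"])
im=capture("wrist")[:,:,::-1].copy()
cv2.imwrite("pics/w4.png",crop(im,150,80,200,150,4,20))
pf=np.array([.555,-.265,0])
dd=-np.array([np.cos(np.radians(-17)),np.sin(np.radians(-17)),0]);R=tilted(-8,dd);print(R.round(3))
P=pf+[0,0,.05+.0475]+R[:,1]*.019   # cap lowest face just at platform top (grasp 47.5 up)
plan(s,P+[0,0,.13],R,"high");print(P)
E
```

```text
6.375 [  23.3    0.3  -39.5   19.   -31.7 -131.6] [ 0.50587003 -0.00406693  0.2117619 ] 17.262660117991313 [-0.10159912 -0.6532687  -0.91267552]
[[ 0.292 -0.133 -0.947]
 [ 0.956  0.041  0.29 ]
 [-0.    -0.99   0.139]]
high N 5 [-0.05, 0.0032, -0.0174] [6.0, 2.65, 0.34] mid [ 0.537 -0.133  0.216]
[ 0.55247125 -0.26422688  0.07868491]
```

View pics/w4.png

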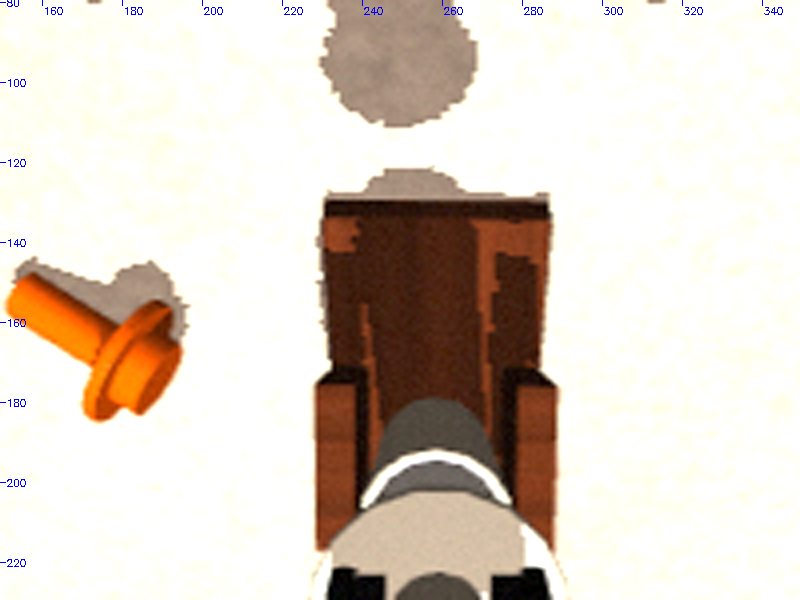

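Request:
jog_arm(series=[[[-0.05,0.003,-0.017],[6.0,2.7,0.3],0.0],[[-0.05,0.003,-0.017],[6.0,2.7,0.3],0.0],[[-0.05,0.003,-0.017],[6.0,2.7,0.3],0.0],[[-0.05,0.003,-0.017],[6.0,2.7,0.3],0.0],[[-0.05,0.003,-0.017],[6.0,2.7,0.3],0.0],[[0,0,0],[0,0,0],0.0],[[0,0,0],[0,0,0],0.0]])

```text
time_s: 7.3
tcp_pos: [0.5496, -0.2644, 0.2056]
ee_rot: [[0.297, -0.138, -0.945], [0.955, 0.044, 0.294], [0.001, -0.989, 0.145]]
wrist_force: [0.2, -0.1, -1.2]
gripper_width: 0.199
```

```bash
python3 - <<'E'
from k import *
from station import *
s=sense();print(s["time_s"],s["joints"].round(1),s["tcp_pos"],s["ee_rot"].round(3),s["gripper_width"]*87,s["wrist_force"])
pf=np.array([.555,-.265,0])
dd=-np.array([np.cos(np.radians(-17)),np.sin(np.radians(-17)),0]);R=tilted(-8,dd)
P=pf+[0,0,.05+.048]+R[:,1]*.019
plan(s,P+[0,0,.03],R,"low");print(P, "down in tool",s["ee_rot"].T@[0,0,-1])
a_=capture("wrist")[:,:,::-1].copy();b=capture("scene")[:,:,::-1].copy();c=camera_info("wrist");print(proj(c,pf+[0,0,.05]))
cv2.imwrite("pics/w5.png",np.hstack([cv2.resize(crop(a_,130,100,240,180,1,20),(400,300)),crop(b,100,80,100,75,4,10)]))
E
```

```text
7.3 [-11.   25.6   3.5  -1.  -76.2 -96. ] [ 0.54959411 -0.26435872  0.20561891] [[ 0.297 -0.138 -0.945]
 [ 0.955  0.044  0.294]
 [ 0.001 -0.989  0.145]] 17.310123671317665 [ 0.21693306 -0.05913189 -1.21716861]
low N 2 [0.0005, 0.0475, -0.0083] [-0.17, -0.14, 0.05] mid [ 0.551 -0.264  0.157]
[ 0.55247125 -0.26422688  0.07918491] down in tool [-9.75033130e-04  9.89448350e-01 -1.44882749e-01]
[259.38147478 201.16262664]
```

View pics/w5.png

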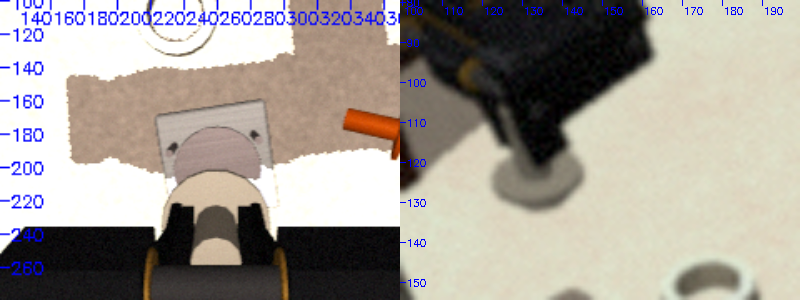

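Request:
jog_arm(series=[[[0,0.047,-0.008],[0,0,0],0.0],[[0,0.047,-0.008],[0,0,0],0.0],[[0,0.018,-0.003],[0,0,0],0.0],[[0,0.012,-0.002],[0,0,0],0.0],[[0,0.007,-0.001],[0,0,0],0.0],[[0,0,0],[0,0,0],0.0],[[0,0,0],[0,0,0],0.0]])

```text
time_s: 8.28
tcp_pos: [0.5538, -0.2653, 0.0758]
ee_rot: [[0.296, -0.133, -0.946], [0.955, 0.042, 0.293], [0.001, -0.99, 0.14]]
wrist_force: [0.1, 0.4, -0.2]
gripper_width: 0.201
```

```bash
python3 - <<'E'
from k import *
from station import *
s=sense();print(s["time_s"],s["tcp_pos"],s["ee_rot"].round(3),s["gripper_width"]*87,s["wrist_force"])
g=s["tcp_pos"]-.019*s["ee_rot"][:,1];print("grasp",g,"cap bottom",g[2]-.048)
b=capture("scene")[:,:,::-1].copy()
cv2.imwrite("pics/w6.png",crop(b,110,100,80,60,8,10))
E
```

```text
8.275 [ 0.55379628 -0.26530352  0.07584997] [[ 0.296 -0.133 -0.946]
 [ 0.955  0.042  0.293]
 [ 0.001 -0.99   0.14 ]] 17.466788856126552 [ 0.08841663  0.36956397 -0.24903501]
grasp [ 0.55633164 -0.26610997  0.09466277] cap bottom 0.04666277054456486
```

View pics/w6.png

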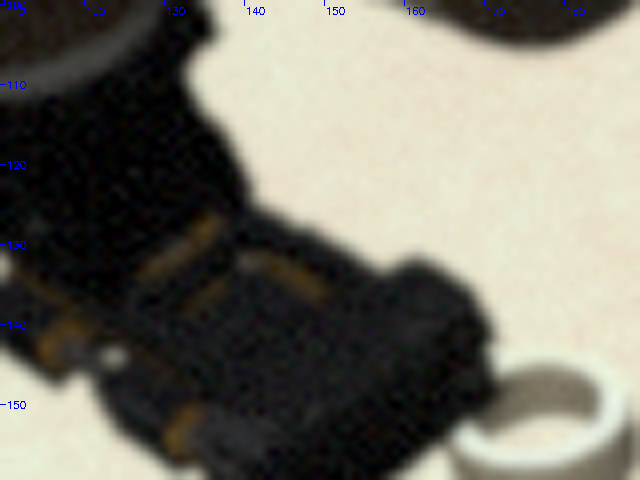

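Request:
jog_arm(series=[[[0,0.004,0],[0,0,0],0.0],[[0,0,0],[0,0,0],0.0],[[0,0,0],[0,0,0],0.06],[[0,0,0],[0,0,0],0.06],[[0,0,0],[0,0,0],0.06],[[0,0,0],[0,0,0],0.06],[[0,-0.02,0.003],[0,0,0],0.06],[[0,-0.05,0.007],[0,0,0],0.06],[[0,-0.05,0.007],[0,0,0],0.06],[[0,-0.05,0.007],[0,0,0],0.06]])

```text
time_s: 9.57
tcp_pos: [0.5527, -0.2651, 0.2441]
ee_rot: [[0.297, -0.135, -0.945], [0.955, 0.043, 0.293], [0.001, -0.99, 0.142]]
wrist_force: [0.6, -0.3, 0.3]
gripper_width: 0.692
```

```bash
python3 - <<'E'
from k import *
from station import *
s=sense();print(s["time_s"],s["tcp_pos"],s["ee_rot"].round(3),s["gripper_width"]*87)
g=np.array([.604,.209,0]);dd=-np.array([np.cos(.33),np.sin(.33),0])
for t in(8,):
    R=tilted(-t,dd);P=g+[0,0,.150]+R[:,1]*.019;print(P,R.round(3));plan(s,P+[0,0,.11],R,"gauge high")
    q,e=ik(P,R,s["joints"]);print(q.round(1),e); q,e=ik(P+[0,0,.11],R,s["joints"]);print(q.round(1),e)
Q=s["ee_rot"]; print("via");plan(s,np.array([.48,-.05,.26]),tilted(-8,-np.array([1,0,0])))
b=capture("scene")[:,:,::-1].copy();w=capture("wrist")[:,:,::-1].copy()
cv2.imwrite("pics/w7.png",np.hstack([crop(b,110,110,100,80,4,10),crop(w,160,100,200,160,2,20)]))
E
```

```text
9.575 [ 0.55267057 -0.26513741  0.24412677] [[ 0.297 -0.135 -0.945]
 [ 0.955  0.043  0.293]
 [ 0.001 -0.99   0.142]] 60.186443107471064
[0.60149839 0.20814314 0.13118491] [[-0.324 -0.132 -0.937]
 [ 0.946 -0.045 -0.321]
 [ 0.    -0.99   0.139]]
gauge high N 9 [0.0536, -0.0003, -0.0044] [-0.02, -3.98, 0.57] mid [ 0.615 -0.032  0.243]
[  32.7   31.3    2.4   -2.   -68.9 -102.9] 1.4982853519410142e-10
[  32.7   26.9   11.1   -1.9  -82.  -103.4] 1.8520681771261898e-10
via
 N 4 [0.0496, 0.0001, 0.0283] [-0.04, -4.27, 0.62] mid [ 0.524 -0.155  0.252]
```

View pics/w7.png

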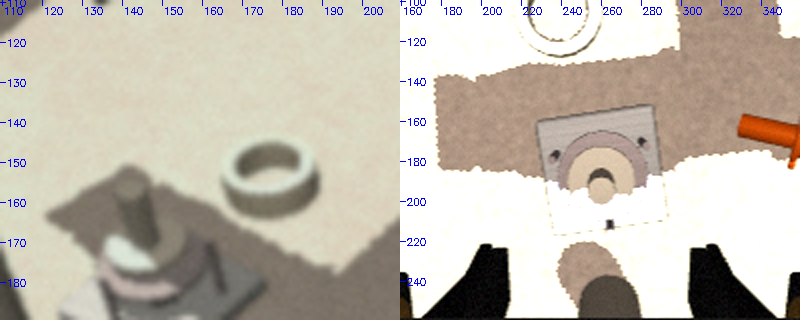

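Request:
jog_arm(series=[[[0.053,0,-0.004],[0,-4,0.6],0.045],[[0.053,0,-0.004],[0,-4,0.6],0.045],[[0.053,0,-0.004],[0,-4,0.6],0.045],[[0.053,0,-0.004],[0,-4,0.6],0.045],[[0.053,0,-0.004],[0,-4,0.6],0.045],[[0.053,0,-0.004],[0,-4,0.6],0.045],[[0.053,0,-0.004],[0,-4,0.6],0.045],[[0.053,0,-0.004],[0,-4,0.6],0.045],[[0.053,0,-0.004],[0,-4,0.6],0.045],[[0,0,0],[0,0,0],0.045]])

```text
time_s: 10.92
tcp_pos: [0.5957, 0.2067, 0.2359]
ee_rot: [[-0.333, -0.135, -0.933], [0.943, -0.05, -0.329], [-0.003, -0.99, 0.144]]
wrist_force: [0.7, 0.4, 0.2]
gripper_width: 0.52
```

```bash
cat > t.py <<'E'
from k import *
from station import *
s=sense();print(s["time_s"],s["tcp_pos"],s["gripper_width"]*87)
g=np.array([.604,.209,0]);dd=-np.array([np.cos(.33),np.sin(.33),0])
R=tilted(-8,dd);P=g+[0,0,.150]+R[:,1]*.019;plan(s,P+[0,0,.06],R,"low");print("down in tool",(R.T@[0,0,-1]).round(3))
w=capture("wrist")[:,:,::-1].copy();c=camera_info("wrist");
for z in(.003,.047,.05,.115,.168): print(z,proj(c,g+[0,0,z]).round(1))
hs=cv2.cvtColor(w,cv2.COLOR_BGR2GRAY);mk=(hs<60).astype(np.uint8)
n,l,st,ce=cv2.connectedComponentsWithStats(mk);print([(st[i].tolist(),ce[i].round(1).tolist()) for i in range(1,n) if st[i][4]>40])
cv2.imwrite("pics/w8.png",crop(w,170,60,200,150,4,20))
E
python3 t.py
```

```text
10.925 [0.59567607 0.20671069 0.23593538] 45.235858255867775
low N 1 [-0.0005, 0.0434, -0.0123] [-0.26, 0.52, -0.23] mid [0.599 0.207 0.214]
down in tool [-0.     0.99  -0.139]
0.003 [260.7 194.7]
0.047 [260.7 199.8]
0.05 [260.8 200.2]
0.115 [260.9 210.6]
0.168 [261.1 223.1]
[([89, 88, 72, 102, 3209], [125.3, 132.0]), ([49, 90, 23, 22, 261], [58.7, 102.4]), ([49, 123, 39, 35, 394], [69.2, 139.6]), ([328, 143, 16, 8, 81], [334.8, 146.2]), ([288, 189, 22, 20, 211], [296.1, 196.4]), ([324, 190, 43, 39, 895], [346.1, 207.5]), ([251, 199, 18, 33, 427], [259.8, 217.0]), ([303, 206, 10, 9, 42], [307.1, 210.1]), ([0, 222, 512, 162, 68782], [256.3, 313.4])]
```

View pics/w8.png

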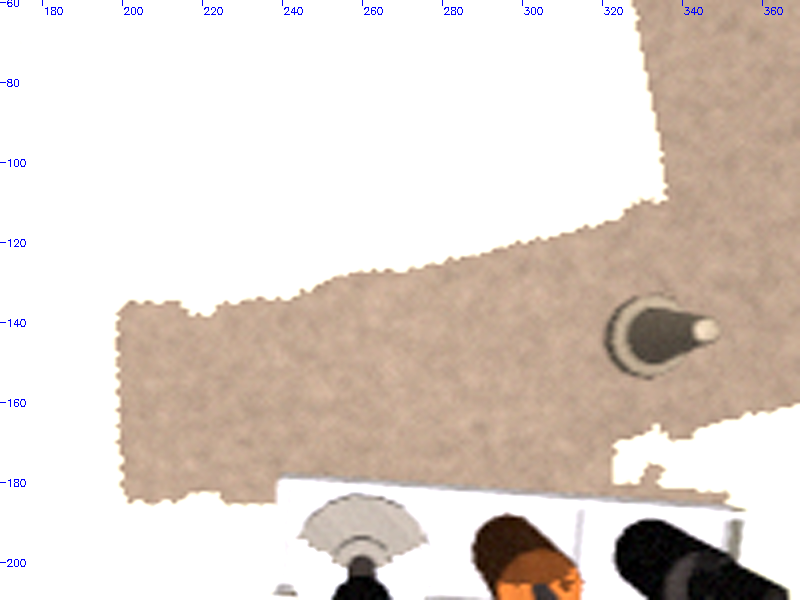

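Request:
jog_arm(series=[[[-0.001,0.043,-0.012],[-0.3,0.5,-0.2],0.045],[[0,0.03,-0.004],[0,0,0],0.045],[[0,0.02,-0.003],[0,0,0],0.045],[[0,0.01,0],[0,0,0],0.045],[[0,0,0],[0,0,0],0.045],[[0,0,0],[0,0,0],0.0],[[0,0,0],[0,0,0],0.0],[[0,0,0],[0,0,0],0.0],[[0,0,0],[0,0,0],0.0],[[0,0,0],[0,0,0],0.0]])

```text
time_s: 12.22
tcp_pos: [0.6014, 0.2036, 0.1326]
ee_rot: [[-0.32, -0.13, -0.939], [0.948, -0.045, -0.317], [-0.001, -0.991, 0.137]]
wrist_force: [-0.2, -0.0, 1.8]
gripper_width: 0.204
```

```bash
cat > t.py <<'E'
from k import *
from station import *
s=sense();print(s["time_s"],s["tcp_pos"],s["ee_rot"].round(3),s["gripper_width"]*87,s["wrist_force"])
g=s["tcp_pos"]-.019*s["ee_rot"][:,1];print("grasp",g,"above lower end",g[2]-.003,"tilt",np.degrees(np.arcsin(s["ee_rot"][2,2])))
E
python3 t.py
```

```text
12.225 [0.60143975 0.20362097 0.13258766] [[-0.32  -0.13  -0.939]
 [ 0.948 -0.045 -0.317]
 [-0.001 -0.991  0.137]] 17.765952659897664 [-0.18697752 -0.03971995  1.80164842]
grasp [0.60390156 0.2044675  0.15140847] above lower end 0.14840847190598555 tilt 7.8750066251471145
```

Request:
jog_arm(series=[[[0,-0.01,0.0014],[0,0,0],0.0],[[0,-0.03,0.004],[0,0,0],0.0],[[0,-0.05,0.007],[0,0,0],0.0],[[0,-0.06,0.0083],[0,0,0],0.0],[[0,-0.03,0.004],[0,0,0],0.0],[[0,0,0],[0,0,0],0.0],[[0,0,0],[0,0,0],0.0]])

```text
time_s: 13.1
tcp_pos: [0.6007, 0.2037, 0.3124]
ee_rot: [[-0.319, -0.133, -0.938], [0.948, -0.045, -0.316], [-0.0, -0.99, 0.14]]
wrist_force: [-0.3, -0.2, -1.4]
gripper_width: 0.201
```

```bash
cat >> t.py <<'E'
up=np.array([0,0,1.])
w=capture("wrist")[:,:,::-1].copy();c=camera_info("wrist");sc=capture("scene")[:,:,::-1].copy();C2=camera_info("scene")
cv2.imwrite("pics/w9w.png",w);cv2.imwrite("pics/w9s.png",sc)
for z in(-.148,-.140,-.106,-.036,.017): print(z,proj(c,g+up*z).round(1),proj(C2,g+up*z).round(1))
u,v=proj(C2,g-up*.07).astype(int)
print(u-50,v-75)
cv2.imwrite("pics/w9.png",np.hstack([crop(w,190,110,130,150,4,10)[:,:400],crop(sc,u-50,v-75,100,150,4,10)]))
E
python3 t.py
```

```text
13.1 [0.60074239 0.20368687 0.31237906] [[-0.319 -0.133 -0.938]
 [ 0.948 -0.045 -0.316]
 [-0.    -0.99   0.14 ]] 17.479693829294437 [-0.28722281 -0.24204711 -1.38431829]
grasp [0.60326968 0.20454456 0.33119069] above lower end 0.3281906864342413 tilt 8.07483468619012
-0.148 [259.6 203.8] [346.  206.6]
-0.14 [259.6 205.2] [346.9 203.5]
-0.106 [259.6 212. ] [351.2 189.8]
-0.036 [259.6 233.6] [361.2 157.5]
0.017 [259.7 263.7] [370.3 128.5]
306 98
```

View pics/w9.png

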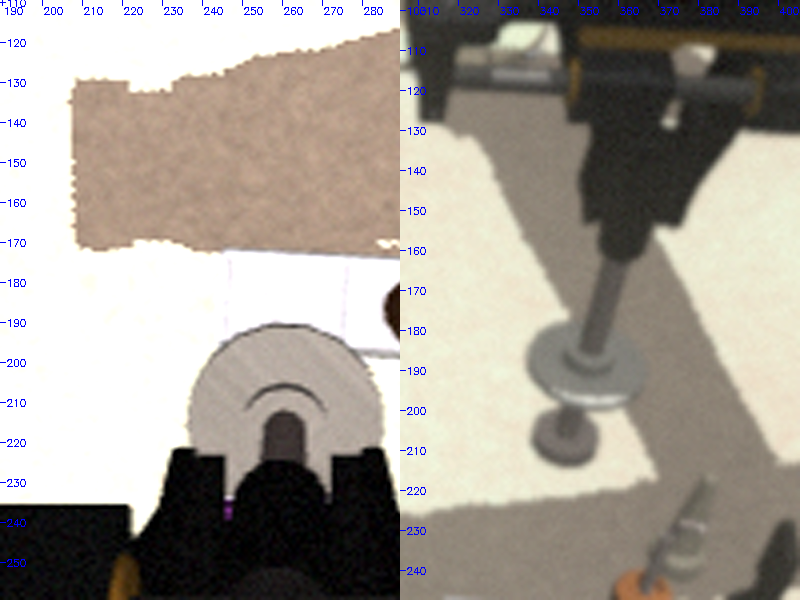

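```bash
cat > t2.py <<'E'
from k import *
from station import *
m=np.array([.5525,-.0087,.134])
# flange in w1
w=cv2.imread("pics/w1.png").astype(int);R0,G0,B0=w[...,2],w[...,1],w[...,0]
sub=w[165:225,225:300];
mk=((sub.min(2)>150)&(sub.max(2)-sub.min(2)<22)).astype(np.uint8)
n,l,st,ce=cv2.connectedComponentsWithStats(mk);print([(st[i].tolist(),ce[i].round(1).tolist()) for i in range(1,n) if st[i][4]>60])
s0p=np.array([.50274946,-.0073328,.21640697])
c=dict(fx=267.0588,fy=267.0588,cx=259.086,cy=192.504,rvec=np.array([-1.78632044,-1.67291137,-0.72211515]),tvec=np.array([-0.02528771,-0.47204248,-0.03865651]))
def circ(cen,ax,r):
    e=rot(ax,[.1,1,0]);t=np.linspace(0,2*np.pi,73);return np.array([cen+r*(np.cos(k)*e[:,0]+np.sin(k)*e[:,2]) for k in t])
def bb(c,P): q=np.array([proj(c,p) for p in P]);return q.min(0).round(1),q.max(0).round(1)
print("pred flange bbox (rel crop)",[x-np.array([225,165]) for x in bb(c,circ(m+a*.005,a,.024))],"stem top",[x-np.array([225,165]) for x in bb(c,circ(m+a*.047,a,.009))])
# gauge
cw=camera_info("wrist");s=sense();g=s["tcp_pos"]-.019*s["ee_rot"][:,1];up=np.array([0,0,1.])
for k in(0,.004,.008): print("gauge flange top pred",k,bb(cw,circ(g-up*(.148-.047-k),up,.024)))
print("seen x 236.6..285.4, top 190.4")
E
python3 t2.py
```

```text
[([14, 12, 47, 45, 1110], [37.7, 35.8])]
pred flange bbox (rel crop) [array([12.5,  8.9]), array([60.5, 54.6])] stem top [array([26.3, 37.4]), array([47.4, 57.3])]
gauge flange top pred 0 (array([235. , 188.7]), array([284.1, 236.7]))
gauge flange top pred 0.004 (array([234.6, 189.3]), array([284.5, 238. ]))
gauge flange top pred 0.008 (array([234.2, 189.9]), array([284.8, 239.3]))
seen x 236.6..285.4, top 190.4
```

```bash
python3 - <<'E'
import cv2
w=cv2.imread("pics/w1.png")
for u in(250,262,275): print(u,[tuple(int(k) for k in w[v,u]) for v in range(166,190)])
for v in(185,195,205): print(v,[int(w[v,u].min()) for u in range(232,246)],[int(w[v,u].min()) for u in range(278,292)])
v=cv2.imread("pics/w9w.png")
print([tuple(int(k) for k in v[y,261]) for y in range(184,200)],[int(v[212,u].min()) for u in range(230,242)],[int(v[212,u].min()) for u in range(280,292)])
E
```

```text
250 [(53, 57, 64), (48, 57, 64), (48, 55, 62), (51, 61, 66), (51, 60, 65), (50, 56, 66), (53, 61, 67), (49, 59, 65), (53, 61, 70), (47, 53, 63), (50, 57, 66), (66, 78, 87), (183, 201, 210), (212, 226, 226), (209, 223, 225), (211, 226, 226), (214, 226, 226), (213, 223, 226), (215, 226, 228), (215, 226, 227), (214, 226, 227), (212, 222, 223), (214, 225, 226), (214, 225, 226)]
262 [(53, 63, 71), (58, 65, 74), (54, 61, 71), (56, 63, 71), (53, 61, 68), (54, 63, 70), (54, 59, 71), (56, 64, 72), (58, 65, 73), (113, 127, 141), (126, 142, 160), (125, 144, 161), (125, 141, 160), (128, 149, 161), (128, 147, 163), (122, 142, 160), (122, 144, 158), (127, 148, 161), (124, 143, 159), (127, 146, 162), (125, 146, 163), (125, 145, 162), (126, 148, 164), (95, 113, 127)]
275 [(20, 38, 82), (20, 37, 83), (22, 40, 82), (22, 40, 76), (28, 41, 69), (34, 47, 64), (37, 42, 55), (39, 53, 66), (45, 56, 73), (45, 54, 60), (49, 57, 62), (53, 57, 66), (151, 173, 181), (212, 227, 227), (211, 222, 223), (215, 226, 226), (211, 225, 225), (212, 223, 225), (213, 225, 226), (214, 223, 224), (211, 222, 222), (215, 224, 225), (216, 223, 225), (216, 224, 226)]
185 [48, 25, 22, 25, 25, 24, 24, 21, 22, 11, 102, 184, 213, 213] [215, 215, 216, 213, 167, 29, 22, 26, 27, 19, 18, 22, 22, 68]
195 [78, 25, 23, 29, 23, 20, 27, 142, 213, 213, 219, 215, 216, 215] [216, 217, 217, 216, 219, 218, 219, 181, 51, 26, 26, 20, 22, 88]
205 [202, 199, 197, 193, 189, 195, 193, 198, 189, 202, 217, 220, 219, 216] [220, 219, 218, 219, 218, 215, 199, 187, 185, 185, 185, 189, 187, 187]
[(200, 195, 200), (200, 194, 200), (198, 193, 198), (200, 195, 201), (199, 193, 199), (199, 194, 199), (199, 192, 199), (62, 67, 70), (117, 125, 133), (124, 132, 139), (122, 131, 137), (123, 131, 137), (120, 128, 133), (122, 130, 137), (121, 128, 136), (118, 127, 136)] [199, 196, 200, 201, 202, 196, 168, 114, 119, 118, 116, 115] [116, 117, 116, 118, 116, 133, 172, 199, 197, 200, 202, 198]
```

```bash
cat > t3.py <<'E'
from k import *
from station import *
m=np.array([.5525,-.0087,.134])
R=tilted(21.93)
R=R@E('z',.7)
def tgt(h): # foot h above mouth
    return m+a*(.148+h)+R[:,1]*.019+R[:,0]*.0004
s=sense();print(s["time_s"],s["tcp_pos"],s["joints"].round(1),s["wrist_force"].round(2))
for h in(.025,-.09): q,e=ik(tgt(h),R,s["joints"] if h>0 else np.array([21.,3,-36,17,-33,-129]));print(h,q.round(1),e)
h=float(sys.argv[1]);plan(s,tgt(h),R,h)
g=s["tcp_pos"]-.019*s["ee_rot"][:,1]
ax=s["ee_rot"]@Ro.from_euler('z',-.7,degrees=True).apply([0,.9901,-.1405]);f=g+ax*.148
print("foot rel mouth, cart axes x,(-z),perp:",(Rc.T@(f-m)).round(4),"axis err",(Rc.T@ax).round(3))
E
python3 t3.py .025
```

```text
13.2 [0.60079153 0.2035255  0.31174531] [  32.4   25.2   18.2   -1.9  -90.9 -103.6] [-0.15  0.83 -0.87]
0.025 [  26.5   -6.4  -36.6   17.2  -42.2 -131.4] 1.283577958374357e-10
-0.09 [  21.     6.2  -42.3   24.7  -23.7 -136.1] 1.0406807360308079e-10
0.025 N 5 [-0.0364, 0.0078, 0.0332] [-5.91, 4.54, 0.67] mid [0.544 0.094 0.299]
foot rel mouth, cart axes x,(-z),perp: [ 0.2174 -0.0242 -0.0553] axis err [0.01  0.863 0.505]
```

```bash
python3 t3.py .05
```

```text
13.2 [0.60079153 0.2035255  0.31174531] [  32.4   25.2   18.2   -1.9  -90.9 -103.6] [-0.15  0.83 -0.87]
0.025 [  26.5   -6.4  -36.6   17.2  -42.2 -131.4] 1.283577958374357e-10
-0.09 [  21.     6.2  -42.3   24.7  -23.7 -136.1] 1.0406807360308079e-10
0.05 N 5 [-0.0359, 0.0033, 0.0353] [-5.91, 4.54, 0.67] mid [0.539 0.094 0.311]
foot rel mouth, cart axes x,(-z),perp: [ 0.2174 -0.0242 -0.0553] axis err [0.01  0.863 0.505]
```

Request:
jog_arm(series=[[[-0.036,0.0033,0.0353],[-5.9,4.5,0.7],0.0],[[-0.036,0.0033,0.0353],[-5.9,4.5,0.7],0.0],[[-0.036,0.0033,0.0353],[-5.9,4.5,0.7],0.0],[[-0.036,0.0033,0.0353],[-5.9,4.5,0.7],0.0],[[-0.036,0.0033,0.0353],[-5.9,4.5,0.7],0.0],[[0,0,0],[0,0,0],0.0],[[0,0,0],[0,0,0],0.0]])

```text
time_s: 14.08
tcp_pos: [0.4618, -0.0031, 0.289]
ee_rot: [[0.067, 0.375, -0.925], [0.998, -0.038, 0.057], [-0.013, -0.926, -0.377]]
wrist_force: [0.4, 0.7, -1.3]
gripper_width: 0.193
```

```bash
python3 t3.py .015
```

```text
14.075 [ 0.46179382 -0.00305384  0.28899733] [  27.6   -8.9  -35.2   16.7  -46.1 -131. ] [ 0.37  0.7  -1.27]
0.025 [  26.5   -6.4  -36.6   17.2  -42.2 -131.4] 5.551115123125783e-16
-0.09 [  21.     6.2  -42.3   24.7  -23.7 -136.1] 1.0406807360308079e-10
0.015 N 1 [0.001, 0.0353, -0.0034] [0.19, 0.24, -0.02] mid [ 0.47  -0.003  0.273]
foot rel mouth, cart axes x,(-z),perp: [-0.0001 -0.0505 -0.0019] axis err [ 0.     1.    -0.003]
```

Request:
jog_arm(series=[[[0.001,0.02,-0.002],[0.2,0.2,0],0.0],[[0,0.017,-0.001],[0,0,0],0.0],[[0,0,0],[0,0,0],0.0],[[0,0,0],[0,0,0],0.0]])

```text
time_s: 14.58
tcp_pos: [0.4801, -0.0026, 0.2569]
ee_rot: [[0.07, 0.373, -0.925], [0.997, -0.037, 0.061], [-0.011, -0.927, -0.374]]
wrist_force: [-0.2, 0.0, -1.4]
gripper_width: 0.199
```

```bash
cat > t4.py <<'E'
from t3 import *
w=capture("wrist")[:,:,::-1].copy();c=camera_info("wrist");sc=capture("scene")[:,:,::-1].copy();C2=camera_info("scene");tp=capture("top")[:,:,::-1].copy();C3=camera_info("top")
cv2.imwrite("pics/v%d.png"%int(s["time_s"]*100),sc)
for n,k in(("wrist",c),("scene",C2),("top",C3)): print(n,"mouth",proj(k,m).round(1),"foot",proj(k,f).round(1),"flange",proj(k,f-ax*.046).round(1))
u,v=proj(C2,m).astype(int);u2,v2=proj(c,m).astype(int);u3,v3=proj(C3,m).astype(int);print((u-30,v-45),(u2-35,v2-45),(u3-35,v3-45))
cv2.imwrite("pics/last.png",np.hstack([crop(sc,u-30,v-45,60,60,6,10),crop(w,u2-35,v2-45,70,60,6,10)]))
E
python3 t4.py -.01
```

```text
14.575 [ 0.48009483 -0.00260341  0.25691565] [  26.    -5.2  -37.1   17.6  -40.4 -131.6] [-0.22  0.04 -1.36]
0.025 [  26.5   -6.4  -36.6   17.2  -42.2 -131.4] 2.220446049250313e-15
-0.09 [  21.     6.2  -42.3   24.7  -23.7 -136.1] 1.0406807360308079e-10
-0.01 N 1 [-0.0008, 0.0235, -0.0021] [0.06, 0.03, 0.02] mid [ 0.485 -0.004  0.246]
foot rel mouth, cart axes x,(-z),perp: [ 0.0016 -0.0136 -0.0014] axis err [ 0.     1.    -0.001]
wrist mouth [259.8 199.7] foot [261. 203.] flange [260.8 212.1]
scene mouth [244.7 174.4] foot [246.5 168.6] flange [251.7 147.2]
top mouth [262.  193.5] foot [261.3 194.9] flange [261.  202.1]
(np.int64(214), np.int64(129)) (np.int64(224), np.int64(154)) (np.int64(226), np.int64(148))
```

```bash
python3 - <<'E'
import cv2,glob
f=sorted(glob.glob("pics/v*.png"))[-1];w=cv2.imread(f);g=cv2.cvtColor(w,cv2.COLOR_BGR2GRAY)
print(f,list(range(226,270)))
for v in range(138,196,2): print(v,' '.join("%3d"%k for k in g[v,226:270]))
E
```

```text
pics/v1457.png [226, 227, 228, 229, 230, 231, 232, 233, 234, 235, 236, 237, 238, 239, 240, 241, 242, 243, 244, 245, 246, 247, 248, 249, 250, 251, 252, 253, 254, 255, 256, 257, 258, 259, 260, 261, 262, 263, 264, 265, 266, 267, 268, 269]
138 155 154 155 153 155 153 156 154 155 155 153 153 154 153 156 153 155 155 156 157 158 153 152 149 132 107 102  99  90 100 136 153 155 158 157 159 157 156 157 156 154 153 148 125
140 157 155 152 153 153 153 154 155 154 155 154 153 155 155 153 154 151 152 151 153 149 144 139 132 116 103 102  95  92 113 139 153 158 156 157 156 156 155 157 156 155 144 115  97
142 158 156 156 157 154 155 155 155 155 155 152 153 155 150 143 136 132 134 133 130 124 115 109 115 118 118 113 110 102 114 128 139 151 154 154 155 156 155 156 149 126 103  93  91
144 153 157 156 154 153 152 154 153 154 154 155 153 150 137 118 115 124 129 132 129 125 116 114 115 120 118 116 110 103  92  92 109 132 143 148 153 152 154 149 127 102  92  90  89
146 154 155 154 150 152 152 153 152 152 154 152 153 154 151 139 124 114 115 123 127 130 130 129 128 126 125 120 116 111 103 103 112 124 128 128 
[... 3655 characters left out ...]
 131 109 106 114 124 130 133 134 137 139 139 139 135 132 127 122 115 110  97  87  99 133 154 154 144 114  96  93 100 106 117 139 147 144 144 151 159 158 157 155
190 125 106  86  70  71  94 109 119 127 132 136 137 137 139 138 137 132 131 125 120 114 102  95  88 108 136 145 142 117  95  90  96 119 145 152 155 157 157 156 156 156 156 155 154
192  62  52  52  55  76  99 114 124 130 134 137 139 138 138 137 135 131 129 123 115 108  98  83  79  86  94  95  94  92  90  90 103 133 150 154 155 158 159 155 157 155 156 154 153
194  45  44  43  58  88 107 120 126 132 135 138 141 140 137 137 133 130 125 117 111 101  92  81  80  85  89  89  89  89  91  91  91  96 118 139 152 159 159 158 156 154 154 155 153
```

Request:
jog_arm(series=[[[-0.0014,0,0.0015],[0,0,0],0.0],[[0,0,0],[0,0,0],0.0],[[0.0001,0.008,-0.0011],[0,0,0],0.0],[[0.0001,0.008,-0.0011],[0,0,0],0.0],[[0.0001,0.006,-0.0008],[0,0,0],0.0],[[0,0,0],[0,0,0],0.0]])

```text
time_s: 15.48
tcp_pos: [0.4931, -0.0041, 0.2434]
ee_rot: [[0.068, 0.385, -0.92], [0.998, -0.035, 0.059], [-0.009, -0.922, -0.387]]
wrist_force: [-11.0, 1.2, 23.0]
gripper_width: 0.197
```

```bash
python3 t3.py -.035
```

```text
15.475 [ 0.49310973 -0.00406627  0.24342152] [  24.8   -3.3  -38.1   18.8  -36.7 -131.9] [-11.03   1.19  22.95]
0.025 [  26.5   -6.4  -36.6   17.2  -42.2 -131.4] 1.3096960995235192e-13
-0.09 [  21.     6.2  -42.3   24.7  -23.7 -136.1] 1.0406807360308079e-10
-0.035 N 1 [-0.0002, 0.0309, 0.0019] [0.81, 0.12, 0.18] mid [ 0.498 -0.005  0.229]
foot rel mouth, cart axes x,(-z),perp: [ 0.0014  0.0046 -0.0076] axis err [ 0.003  1.    -0.014]
```

```bash
cat > t5.py <<'E'
from k import *
from station import *
m=np.array([.5525,-.0087,.134])
M=[];F=[]
s=sense();np.save(sys.argv[1],np.r_[s["wrist_force"],s["moment"],s["tcp_pos"],s["ee_rot"].ravel()]);print(s["wrist_force"],s["moment"],s["effort"].round(2),s["tcp_pos"])
E
python3 t5.py c1.npy
```

```text
[-11.03130585   1.18875891  22.9517341 ] [-0.28673802  0.96273979 -0.14061196] [-0.22 -3.72 11.55  1.45  0.88  0.  ] [ 0.49310973 -0.00406627  0.24342152]
```

Request:
jog_arm(series=[[[0,-0.008,0.0011],[0,0,0],0.0],[[0,-0.008,0.0011],[0,0,0],0.0],[[0,0,0],[0,0,0],0.0],[[0,0,0],[0,0,0],0.0]])

```text
time_s: 15.98
tcp_pos: [0.4801, -0.0046, 0.2495]
ee_rot: [[0.071, 0.371, -0.926], [0.997, -0.037, 0.061], [-0.012, -0.928, -0.372]]
wrist_force: [0.0, -1.2, -2.4]
gripper_width: 0.196
```

```bash
python3 t5.py c0.npy; python3 t4.py -.035;  python3 - <<'E'
from h import *
m=np.array([.5525,-.0087,.134])
c1,c0=np.load("c1.npy"),np.load("c0.npy");F=c1[:3]-c0[:3];M=c1[3:6]-c0[3:6];T=c1[6:9];R=c1[9:].reshape(3,3)
print("dF",F,"dM",M)
n=R@np.array([.012,.99,-.14]); 
for nm,o in(("TCP",T),("grasp",T-.019*R[:,1]),("J5/flange -.3",T-.3065*R[:,1]),("-.2",T-.2*R[:,1]),("world0",np.zeros(3))):
    r=o+np.cross(F,M)/(F@F); g=T-.019*R[:,1];f=g+n*.148
    t=((f-r)@n)/(F@n);P=r+t*F;print(nm,"contact rel foot centre in cart axes",(Rc.T@(P-f)).round(4))
E
```

```text
[ 0.00457893 -1.1813485  -2.39442346] [0.10272399 0.96482973 0.00280895] [ 2.000e-02 -1.460e+01  1.895e+01  4.160e+00  6.400e-01  1.000e-02] [ 0.48011649 -0.00460165  0.24949798]
15.975 [ 0.48011649 -0.00460165  0.24949798] [  25.6   -4.7  -37.9   17.8  -39.3 -131.6] [ 0.   -1.18 -2.39]
0.025 [  26.5   -6.4  -36.6   17.2  -42.2 -131.4] 1.5074747006238454e-14
-0.09 [  21.     6.2  -42.3   24.7  -23.7 -136.1] 1.0406807360308079e-10
-0.035 N 1 [0.0014, 0.0413, -0.0083] [-0.06, 0.03, -0.03] mid [ 0.492 -0.005  0.232]
foot rel mouth, cart axes x,(-z),perp: [-0.0005 -0.0071  0.0025] axis err [-0.     1.     0.001]
wrist mouth [261.5 203.9] foot [261. 203.] flange [260.8 212.1]
scene mouth [244.7 174.4] foot [245.7 170.9] flange [250.8 149.7]
top mouth [262.  193.5] foot [262.1 195.6] flange [261.8 202.7]
(np.int64(214), np.int64(129)) (np.int64(226), np.int64(158)) (np.int64(226), np.int64(148))
dF [-11.03588478   2.37010741  25.34615755] dM [-0.38946202 -0.00208994 -0.14342091]
TCP contact rel foot centre in cart axes [-0.0232  0.0003  0.0175]
grasp contact rel foot centre in cart axes [-0.0242  0.0003  0.0171]
J5/flange -.3 contact rel foot centre in cart axes [-0.0385  0.0003  0.0119]
-.2 contact rel foot centre in cart axes [-0.0332  0.0003  0.0138]
world0 contact rel foot centre in cart axes [-0.0545  0.008   0.5702]
```

```bash
python3 - <<'E'
from h import *
from station import *
v=capture("wrist")[:,:,::-1].copy();cv2.imwrite("pics/x1.png",v);o=cv2.imread("pics/w9w.png")
p=lambda im,y,a,b:' '.join("%3d"%k for k in cv2.cvtColor(im,cv2.COLOR_BGR2GRAY)[y,a:b])
for y in(205,212,218): print(y,"old",p(o,y,230,245),"|",p(o,y,278,293));print(y,"new",p(v,y,230,245),"|",p(v,y,278,293))
q=lambda im,x,a,b:' '.join("%3d"%k for k in cv2.cvtColor(im,cv2.COLOR_BGR2GRAY)[a:b,x])
for x in(250,256,261,266,272): print(x,"old",q(o,x,180,216));print(x,"new",q(v,x,180,216))
for y in range(170,192,2):print(y,"new",p(v,y,232,292))
E
```

```text
205 old 217 215 219 217 215 213 211 217 182 115 126 125 131 130 127 | 133 135 135 127 121 165 218 218 216 217 215 212 208 211 211
205 new 210 211 211 210 213 216 218 217 221 216 218 217 217 219 220 | 219 219 217 216 218 178  75  60  55  58 121 191 206 205 206
212 old 217 214 218 217 218 215 187 124 128 127 125 124 129 125 128 | 128 126 124 125 123 125 125 146 190 216 217 217 218 217 216
212 new 211 211 208 210 180 170 216 220 219 218 218 219 221 219 217 | 220 220 218 218 184  96  99  96 101  98 154 207 205 203 203
218 old 214 213 212 214 210 216 197 150 130 128 126 127 131 127 126 | 127 129 130 127 125 127 126 133 182 217 217 218 216 217 217
218 new 208 207 206 208 209 211 211 210 213 217 219 219 220 219 219 | 217 208 203 203 205 207 208 209 210 206 205 207 210 212 213
250 old 193 195 195 195 194 195 194 193 195 196 194 194 198  94 123 128 130 132 132 131 129 126 126 128 127 130 128 122 120 122 123 127 118 129 129 123
250 new  29  35  84 210 219 217 219 220 218 215 219 217 219 219 217 127 132 129 121  83  76 161 197 220 217 216 219 221 217 217 217 219 218 218 219 217
256 old 196 197 
[... 3227 characters left out ...]
  49  49  93 174 218 217 217 216 217 219 216 187 127 128 127 128 125 128 126 125 125 126 172 215 214 216 216 217 218 217 217 220 214 169  64  25  14  10  13  35  54  50  54  54  55  57  50  72 157 211 209
188 new 213 210 211 180  83  60  56  51  85 167 215 218 215 218 217 215 217 218 218 218 188 124 131 127 127 129 126 124 123 128 127 173 217 215 216 217 218 219 216 220 218 219 218 211 168  59  16  16  36  54  53  49  51  50  55  52  91 168 211 215
190 new 211 213 211 180  80  59  81 166 218 215 217 219 219 217 216 217 218 219 219 219 219 190 130 129 125 128 130 128 126 126 124 173 218 219 216 217 216 217 216 220 217 218 216 217 218 210 162  43  40  59  64  56  59  59  61  61 100 172 210 208
```

```bash
cat > ax.py <<'E'
from h import *
from station import *
def axis_from(u,v,L=.098):
    s=sense();c=camera_info("wrist");W=s["ee_rot"].T;R,t=cam(c);o=W@(-R.T@t-s["tcp_pos"]);d=W@ray(c,u,v)[1]
    g=np.array([0,-.019,0]);b=d@(o-g);q=(o-g)@(o-g)-L*L;disc=b*b-q
    for k in(-1,1):
        P=o+d*(-b+k*np.sqrt(max(disc,0)));n=(P-g)/L
        if n[1]>.8: return n,disc
if __name__=="__main__":
    for u,v in((261.4,215),(258.5,206.5),(258.5,208)): 
        n,_=axis_from(u,v);print((u,v),n.round(4),"angle z",np.degrees(np.arctan2(n[2],n[1])).round(2),"x",np.degrees(np.arctan2(n[0],n[1])).round(2))
E
python3 ax.py
```

```text
(261.4, 215) [ 0.019   0.987  -0.1597] angle z -9.19 x 1.1
(258.5, 206.5) [-0.0097  0.9972 -0.0743] angle z -4.26 x -0.56
(258.5, 208) [-0.0097  0.9959 -0.0895] angle z -5.13 x -0.56
```

```bash
python3 - <<'E'
from h import *
from t2 import circ,bb
R=np.array([[.066,.376,-.924],[.998,-.024,.062],[.001,-.926,-.377]]);T=np.array([.50587,-.00407,.21176])
Ct=np.array([[1,.0006,-.0005],[.0006,-.2923,.9563],[.0004,-.9563,-.2923]]);pt=np.array([-.0001,-.1628,.0811])
Rw=(R@Ct).T;pw=T+R@pt
c=dict(fx=267.0588,fy=267.0588,cx=259.086,cy=192.504,rvec=cv2.Rodrigues(Rw)[0].ravel(),tvec=-Rw@pw)
m=np.array([.5525,-.0087,.134])
for dx,dz in((0,0),(.001,0),(0,-.002),(.0015,-.002)):
    mm=m+Rc[:,0]*dx+Rc[:,2]*dz;print(dx,dz,"outer",bb(c,circ(mm,a,.020)),"bore",bb(c,circ(mm,a,.017)))
E
```

```text
[([14, 12, 47, 45, 1110], [37.7, 35.8])]
pred flange bbox (rel crop) [array([12.5,  8.9]), array([60.5, 54.6])] stem top [array([26.3, 37.4]), array([47.4, 57.3])]
gauge flange top pred 0 (array([234.1, 136.7]), array([287.7, 182.4]))
gauge flange top pred 0.004 (array([233.8, 138.9]), array([288. , 184.9]))
gauge flange top pred 0.008 (array([233.4, 141.2]), array([288.3, 187.5]))
seen x 236.6..285.4, top 190.4
0 0 outer (array([237.9, 190. ]), array([277.6, 228.8])) bore (array([240.9, 193. ]), array([274.6, 225.9]))
0.001 0 outer (array([238.9, 190. ]), array([278.6, 228.8])) bore (array([241.9, 193. ]), array([275.6, 225.9]))
0 -0.002 outer (array([238., 192.]), array([277.6, 230.7])) bore (array([240.9, 195. ]), array([274.6, 227.8]))
0.0015 -0.002 outer (array([239.4, 192. ]), array([279.1, 230.7])) bore (array([242.4, 195. ]), array([276.1, 227.8]))
```

```bash
cat > t6.py <<'E'
from k import *
from station import *
m=np.array([.5525,-.0087,.134])+Rc[:,0]*.0011-Rc[:,2]*.0021
nt=np.array([np.sin(np.radians(-.7)),0,np.sin(np.radians(-2.2))]);nt[1]=np.sqrt(1-nt@nt)   # gauge axis (down) in the tool
R=tilted(26.5)@E('z',-.7)
gt=np.array([0,-.019,0])
def tgt(h,ox=0,oz=0): return m+a*h+Rc@[ox,0,oz]-R@(gt+nt*.148)   # foot centre h above mouth
if __name__=="__main__":
    s=sense();f=s["tcp_pos"]+s["ee_rot"]@(gt+nt*.148)
    print(s["time_s"],"J",s["joints"].round(1),"F",s["wrist_force"].round(1),"foot rel mouth",(Rc.T@(f-m)*1000).round(1),"mm; axis",(Rc.T@s["ee_rot"]@nt).round(3))
    h=[float(v) for v in sys.argv[1:]]
    plan(s,tgt(*h),R,h);q,e=ik(tgt(*h),R,s["joints"]);print(q.round(1),e)
    print("-a in tool",(s["ee_rot"].T@-a).round(3))
E
python3 t6.py .03; python3 t6.py -.085 | tail -2
```

```text
16.175 J [  25.6   -4.7  -37.8   17.8  -39.3 -131.6] F [-0.2 -0.1 -1.3] foot rel mouth [-5.2 -8.1 19.4] mm; axis [-0.025  0.994  0.103]
[0.03] N 1 [0.0017, -0.0237, -0.0057] [-4.61, 0.02, -1.42] mid [ 0.479 -0.003  0.262]
[  26.5   -8.6  -40.    21.   -36.8 -134.7] 2.413780980647928e-13
-a in tool [ 0.012  0.99  -0.141]
[  18.8    4.4  -47.8   36.2  -15.8 -145.6] 3.5956220639787873e-12
-a in tool [ 0.012  0.99  -0.141]
```

Request:
jog_arm(series=[[[0,-0.02,0.002],[0,0,0],0.0],[[0.0017,-0.004,-0.007],[-4.6,0,-1.4],0.0],[[0,0,0],[0,0,0],0.0],[[0,0,0],[0,0,0],0.0]])

```text
time_s: 16.68
tcp_pos: [0.4762, -0.0023, 0.2741]
ee_rot: [[0.061, 0.445, -0.893], [0.998, -0.018, 0.059], [0.01, -0.895, -0.446]]
wrist_force: [0.4, 0.1, -1.9]
gripper_width: 0.195
```

```bash
python3 t6.py .012; python3 - <<'E'
from t6 import *
w=capture("scene")[:,:,::-1].copy();c=camera_info("scene");cv2.imwrite("pics/y1.png",w)
s=sense();n=s["ee_rot"]@nt;f=s["tcp_pos"]+s["ee_rot"]@(gt+nt*.148)
print("mouth",proj(c,m).round(1),"-40",proj(c,m-a*.04).round(1),"foot",proj(c,f).round(1),"foot top",proj(c,f-n*.008).round(1),"collar",proj(c,f-n*.046).round(1),"grasp",proj(c,f-n*.115).round(1))
g=cv2.cvtColor(w,cv2.COLOR_BGR2GRAY);u0=232
print(list(range(u0,u0+34)))
for v in range(126,194,2): print(v,' '.join("%3d"%k for k in g[v,u0:u0+34]))
E
```

```text
16.675 J [  26.6   -8.6  -40.    21.   -37.  -134.7] F [ 0.4  0.1 -1.9] foot rel mouth [ -0.1 -30.6   0.6] mm; axis [-0.     1.     0.023]
[0.012] N 1 [-0.0002, 0.0186, -0.0017] [-0.04, 0.01, -0.03] mid [ 0.481 -0.003  0.266]
[  25.5   -6.7  -41.1   22.   -33.7 -135.2] 2.7755575615628914e-15
-a in tool [-0.012  0.998 -0.062]
mouth [244.7 174.7] -40 [240.5 192.5] foot [248.2 160.7] foot top [249. 157.] collar [253.2 139. ] grasp [261.2 104.6]
[232, 233, 234, 235, 236, 237, 238, 239, 240, 241, 242, 243, 244, 245, 246, 247, 248, 249, 250, 251, 252, 253, 254, 255, 256, 257, 258, 259, 260, 261, 262, 263, 264, 265]
126 153 153 153 155 155 155 156 156 155 154 153 154 155 154 154 155 157 155 155 156 144 121 106 103  96  97 118 143 152 153 153 153 155 156
128 157 154 154 156 156 157 154 154 154 154 155 155 155 153 153 154 156 155 154 154 133 110 103 100  90 102 134 149 151 151 152 154 155 155
130 155 154 153 153 153 153 154 154 155 154 153 154 155 152 151 154 154 153 150 144 120 106 102  96  93 113 139 152 155 154 155 155 156 157
132 155 155 151 153 154 153 153 154 157 152 152 150 148 149 150
[... 3576 characters left out ...]

184 117 108 114 121 126 133 136 139 137 138 138 133 130 127 124 116 107 100  88 100 139 155 157 146 118  96  88  91  90  94 100 102  95  94
186 109 110 118 125 129 135 137 137 138 138 138 132 129 123 117 111 104  95  89 115 143 152 154 142 116  93  94 102 112 131 147 150 142 140
188 105 116 124 128 133 136 135 139 137 138 134 129 126 121 116 107  98  88  95 128 141 147 145 131 105  94 101 122 144 153 156 155 155 158
190 107 119 126 131 137 136 137 139 137 134 131 129 123 120 112 103  92  78  79  89  95  95  93  93  92  90 101 129 148 155 156 157 155 156
192 113 123 130 131 136 137 137 137 137 133 129 127 120 116 104  98  84  78  85  88  88  87  90  91  88  90  94  95 110 120 139 155 157 154
```

Request:
jog_arm(series=[[[-0.0004,0.01,-0.0012],[0,0,0],0.0],[[-0.0001,0.012,-0.0007],[0,0,0],0.0],[[0,0.006,-0.0004],[0,0,0],0.0],[[0,0.003,-0.0002],[0,0,0],0.0],[[0,0,0],[0,0,0],0.0]])

```text
time_s: 17.35
tcp_pos: [0.4923, -0.0036, 0.2474]
ee_rot: [[0.061, 0.446, -0.893], [0.998, -0.018, 0.059], [0.011, -0.895, -0.446]]
wrist_force: [0.0, 0.5, -1.1]
gripper_width: 0.198
```

```bash
python3 t6.py -.01; python3 t5.py d0.npy
```

```text
17.35 J [  24.8   -5.3  -41.9   22.9  -31.5 -135.7] F [ 0.   0.5 -1.1] foot rel mouth [-0.3  0.6 -0.1] mm; axis [-0.     1.     0.023]
[-0.01] N 1 [0.0001, 0.0094, -0.0005] [0.01, 0.01, -0.02] mid [ 0.495 -0.004  0.243]
[  24.3   -4.3  -42.5   23.6  -29.9 -136.2] 2.3773431140350354e-12
-a in tool [-0.012  0.998 -0.061]
[ 0.00336342  0.5158462  -1.06291846] [-0.00309221  1.12215499 -0.03534275] [-3.000e-02 -1.330e+01  1.858e+01  3.880e+00  7.800e-01  1.000e-02] [ 0.4922949  -0.00357253  0.24741476]
```

Now gentle steps with the force watched.

Request:
jog_arm(series=[[[0,0.002,-0.0001],[0,0,0],0.0],[[0,0.002,-0.0001],[0,0,0],0.0],[[0,0.002,-0.0001],[0,0,0],0.0],[[0,0,0],[0,0,0],0.0]])

```text
time_s: 17.85
tcp_pos: [0.4952, -0.0036, 0.2423]
ee_rot: [[0.061, 0.446, -0.893], [0.998, -0.018, 0.059], [0.011, -0.895, -0.447]]
wrist_force: [-0.3, -0.2, -0.8]
gripper_width: 0.2
```

```bash
python3 t6.py -.02; python3 t5.py d1.npy
```

```text
17.85 J [  24.5   -4.7  -42.2   23.3  -30.5 -136. ] F [-0.3 -0.2 -0.8] foot rel mouth [-0.1  6.4 -0.1] mm; axis [-0.     1.     0.022]
[-0.02] N 1 [-0.0001, 0.0136, -0.0008] [0.02, 0.01, -0.0] mid [ 0.499 -0.004  0.236]
[  23.7   -3.2  -43.1   24.5  -28.1 -136.8] 2.1588500952185452e-10
-a in tool [-0.012  0.998 -0.061]
[-0.27859683 -0.19870565 -0.80482943] [-0.00677489  1.18289972 -0.00731141] [ 0.00e+00 -1.40e+01  1.85e+01  3.82e+00  7.70e-01  1.00e-02] [ 0.49515729 -0.00362388  0.24232557]
```

Request:
jog_arm(series=[[[0,0.002,-0.0001],[0,0,0],0.0],[[0,0.002,-0.0001],[0,0,0],0.0],[[0,0.002,-0.0001],[0,0,0],0.0],[[0,0,0],[0,0,0],0.0]])

```text
time_s: 18.35
tcp_pos: [0.4981, -0.0038, 0.237]
ee_rot: [[0.061, 0.446, -0.893], [0.998, -0.018, 0.059], [0.011, -0.895, -0.446]]
wrist_force: [0.8, 0.6, -1.3]
gripper_width: 0.199
```

```bash
python3 t6.py -.03; python3 t5.py d1.npy
```

```text
18.35 J [  24.1   -4.   -42.6   23.8  -29.4 -136.4] F [ 0.8  0.6 -1.3] foot rel mouth [-0.1 12.5  0.1] mm; axis [-0.     1.     0.023]
[-0.03] N 1 [-0.0002, 0.0174, -0.0012] [0.01, 0.01, -0.01] mid [ 0.503 -0.004  0.229]
[  23.1   -2.   -43.7   25.5  -26.3 -137.6] 3.885780586188048e-15
-a in tool [-0.012  0.998 -0.061]
[ 0.78117682  0.62510002 -1.31965132] [0.04494546 1.12997468 0.0389094 ] [ 0.000e+00 -1.445e+01  1.831e+01  3.750e+00  7.700e-01  1.000e-02] [ 0.49810545 -0.00379202  0.23696134]
```

Request:
jog_arm(series=[[[0,0.003,-0.0002],[0,0,0],0.0],[[0,0.003,-0.0002],[0,0,0],0.0],[[0,0.003,-0.0002],[0,0,0],0.0],[[0,0.003,-0.0002],[0,0,0],0.0],[[0,0.003,-0.0002],[0,0,0],0.0],[[0,0,0],[0,0,0],0.0]])

```text
time_s: 19.1
tcp_pos: [0.5057, -0.0041, 0.2239]
ee_rot: [[0.061, 0.446, -0.893], [0.998, -0.018, 0.059], [0.011, -0.895, -0.446]]
wrist_force: [0.3, 0.6, -1.3]
gripper_width: 0.196
```

```bash
python3 t6.py -.04; python3 t5.py d1.npy
```

```text
19.1 J [  23.3   -2.3  -43.6   25.3  -26.8 -137.4] F [ 0.3  0.6 -1.3] foot rel mouth [ 0.1 27.6  0.1] mm; axis [-0.     1.     0.023]
[-0.04] N 1 [-0.0002, 0.0123, -0.0008] [-0.0, 0.01, -0.02] mid [ 0.509 -0.004  0.219]
[  22.5   -0.9  -44.4   26.7  -24.5 -138.4] 7.025630077706069e-16
-a in tool [-0.012  0.998 -0.061]
[ 0.26677127  0.61471203 -1.29634719] [0.06736254 1.13251511 0.01053818] [-0.000e+00 -1.555e+01  1.784e+01  3.570e+00  7.600e-01  1.000e-02] [ 0.5056858  -0.00414168  0.22390489]
```

Request:
jog_arm(series=[[[0,0.003,-0.0002],[0,0,0],0.0],[[0,0.003,-0.0002],[0,0,0],0.0],[[0,0.003,-0.0002],[0,0,0],0.0],[[0,0.003,-0.0002],[0,0,0],0.0],[[0,0,0],[0,0,0],0.0]])

```text
time_s: 19.73
tcp_pos: [0.5118, -0.0044, 0.2135]
ee_rot: [[0.061, 0.446, -0.893], [0.998, -0.018, 0.059], [0.011, -0.895, -0.446]]
wrist_force: [-0.1, -0.7, -1.3]
gripper_width: 0.198
```

Request:
jog_arm(series=[[[0,0.002,-0.0001],[0,0,0],0.0],[[0,0.002,-0.0001],[0,0,0],0.0],[[0,0.002,-0.0001],[0,0,0],0.0],[[0,0.002,-0.0001],[0,0,0],0.0],[[0,0,0],[0,0,0],0.0]])

```text
time_s: 20.35
tcp_pos: [0.5157, -0.0045, 0.2067]
ee_rot: [[0.061, 0.446, -0.893], [0.998, -0.018, 0.059], [0.011, -0.895, -0.446]]
wrist_force: [0.1, -0.1, -0.9]
gripper_width: 0.197
```

```bash
python3 t6.py -.06; python3 t5.py d1.npy
```

```text
20.35 J [  22.     0.   -44.9   27.9  -23.1 -139.3] F [ 0.1 -0.1 -0.9] foot rel mouth [ 0.3 47.6 -0. ] mm; axis [-0.     1.     0.023]
[-0.06] N 1 [-0.0005, 0.0124, -0.0008] [0.01, 0.01, -0.01] mid [ 0.519 -0.005  0.201]
[  21.1    1.4  -45.7   29.9  -20.8 -140.8] 7.771561172376096e-15
-a in tool [-0.012  0.998 -0.061]
[ 0.07856903 -0.09080386 -0.87029573] [ 0.00553757  1.11867166 -0.02892159] [ 0.000e+00 -1.713e+01  1.720e+01  3.280e+00  7.300e-01  1.000e-02] [ 0.51569535 -0.00454927  0.20666097]
```

Request:
jog_arm(series=[[[-0.0001,0.002,-0.0001],[0,0,0],0.0],[[0,0.002,-0.0001],[0,0,0],0.0],[[0,0.002,-0.0001],[0,0,0],0.0],[[0,0.002,-0.0001],[0,0,0],0.0],[[0,0,0],[0,0,0],0.0]])

```text
time_s: 20.98
tcp_pos: [0.5198, -0.0047, 0.1998]
ee_rot: [[0.061, 0.447, -0.893], [0.998, -0.017, 0.059], [0.011, -0.895, -0.447]]
wrist_force: [-1.0, 1.1, -0.1]
gripper_width: 0.199
```

Request:
jog_arm(series=[[[-0.0001,0.0015,-0.0001],[0,0,0],0.0],[[0,0.0015,-0.0001],[0,0,0],0.0],[[0,0,0],[0,0,0],0.0]])

```text
time_s: 21.35
tcp_pos: [0.5212, -0.0048, 0.1972]
ee_rot: [[0.061, 0.446, -0.893], [0.998, -0.017, 0.059], [0.011, -0.895, -0.447]]
wrist_force: [-0.5, 1.2, -0.7]
gripper_width: 0.2
```

```bash
python3 t6.py -.07; python3 t5.py d1.npy
```

```text
21.35 J [  21.2    1.3  -45.7   29.7  -21.  -140.7] F [-0.5  1.2 -0.7] foot rel mouth [ 0.4 58.6 -0.1] mm; axis [0.    1.    0.022]
[-0.07] N 1 [-0.0006, 0.0114, -0.0007] [0.03, 0.02, 0.0] mid [ 0.524 -0.005  0.192]
[  20.3    2.6  -46.5   32.   -18.9 -142.4] 1.7763568394002505e-14
-a in tool [-0.012  0.998 -0.061]
[-0.51193383  1.1717301  -0.74285469] [0.17654035 1.23128173 0.07145757] [ -0.33 -17.62  16.6    3.05   0.58   0.  ] [ 0.5212027  -0.00484908  0.19716502]
```

Request:
jog_arm(series=[[[-0.0003,0.0015,-0.0001],[0,0,0],0.0],[[-0.0001,0.0015,-0.0001],[0,0,0],0.0],[[0,0,0],[0,0,0],0.0]])

```text
time_s: 21.72
tcp_pos: [0.5227, -0.0054, 0.1945]
ee_rot: [[0.061, 0.446, -0.893], [0.998, -0.018, 0.059], [0.011, -0.895, -0.446]]
wrist_force: [0.6, -0.3, -1.9]
gripper_width: 0.199
```

```bash
python3 t6.py -.07; python3 t5.py d1.npy
```

```text
21.725 J [  21.     1.6  -45.9   30.2  -20.5 -141. ] F [ 0.6 -0.3 -1.9] foot rel mouth [-0.1 61.6 -0. ] mm; axis [-0.     1.     0.022]
[-0.07] N 1 [-0.0001, 0.0084, -0.0005] [0.02, 0.01, -0.01] mid [ 0.525 -0.006  0.191]
[  20.3    2.6  -46.5   32.   -18.9 -142.4] 3.3306690738754696e-15
-a in tool [-0.012  0.998 -0.061]
[ 0.56794693 -0.34916036 -1.85638746] [0.11782966 1.06269323 0.02301846] [-1.400e-01 -1.801e+01  1.651e+01  3.000e+00  6.200e-01  1.000e-02] [ 0.52266237 -0.00541042  0.19452822]
```

Request:
jog_arm(series=[[[-0.0001,0.0015,-0.0001],[0,0,0],0.0],[[-0.0001,0.0015,-0.0001],[0,0,0],0.0],[[0,0,0],[0,0,0],0.0]])

```text
time_s: 22.1
tcp_pos: [0.5243, -0.0057, 0.1926]
ee_rot: [[0.061, 0.447, -0.892], [0.998, -0.018, 0.059], [0.011, -0.894, -0.447]]
wrist_force: [-3.1, 1.6, 4.0]
gripper_width: 0.199
```

```bash
python3 t6.py -.07; python3 t5.py d1.npy
```

```text
22.1 J [  20.7    1.9  -46.1   30.8  -19.9 -141.4] F [-3.1  1.6  4. ] foot rel mouth [-0.2 64.1 -0.7] mm; axis [0.    1.    0.021]
[-0.07] N 1 [0.0001, 0.0059, 0.0001] [0.08, 0.01, 0.0] mid [ 0.526 -0.006  0.19 ]
[  20.3    2.6  -46.5   32.   -18.9 -142.4] 3.3600682999845866e-11
-a in tool [-0.012  0.998 -0.06 ]
[-3.09891143  1.60741999  3.99797083] [0.33079802 1.61721282 0.1793993 ] [ -0.54 -15.92  16.09   2.88   0.72   0.  ] [ 0.52433928 -0.00565634  0.19259008]
```

Request:
jog_arm(series=[[[0,0.001,0],[0,0,0],0.0],[[0,0,0],[0,0,0],0.0]])

```text
time_s: 22.35
tcp_pos: [0.525, -0.0057, 0.1928]
ee_rot: [[0.061, 0.449, -0.892], [0.998, -0.018, 0.059], [0.011, -0.893, -0.449]]
wrist_force: [-8.9, 1.7, 10.7]
gripper_width: 0.198
```

```bash
python3 t6.py -.07; python3 t5.py d1.npy;  python3 - <<'E'
from t6 import *
w=capture("scene")[:,:,::-1].copy();c=camera_info("scene");cv2.imwrite("pics/y2.png",w)
v=capture("wrist")[:,:,::-1].copy();cw=camera_info("wrist");cv2.imwrite("pics/y3.png",v)
for k in(c,cw): print("mouth",proj(k,m).round(1),"flangetop on rim",proj(k,m+a*.005).round(1),"+10",proj(k,m+a*.015).round(1),"+20",proj(k,m+a*.025).round(1))
g=cv2.cvtColor(w,cv2.COLOR_BGR2GRAY);u0=228
for y in range(148,190,2): print(y,' '.join("%3d"%k for k in g[y,u0:u0+36]))
q=cv2.cvtColor(v,cv2.COLOR_BGR2GRAY)
for x in(240,250,258,266,276): print(x,' '.join("%3d"%k for k in q[170:240:2,x]))
for y in(200,208,216,224): print(y,' '.join("%3d"%k for k in q[y,222:300:2]))
E
```

```text
22.35 J [  20.6    1.9  -46.1   31.1  -19.8 -141.6] F [-8.9  1.7 10.7] foot rel mouth [-0.2 64.2 -1.6] mm; axis [0.   1.   0.02]
[-0.07] N 1 [0.0001, 0.0058, 0.0009] [0.18, 0.01, 0.01] mid [ 0.526 -0.006  0.19 ]
[  20.3    2.6  -46.5   32.   -18.9 -142.4] 2.5960128144375538e-11
-a in tool [-0.012  0.998 -0.058]
[-8.9468059   1.71534672 10.65033292] [0.32892106 2.07497413 0.15894942] [-6.500e-01 -1.259e+01  1.541e+01  2.680e+00  1.020e+00  1.000e-02] [ 0.52499809 -0.00571174  0.19284705]
mouth [244.7 174.7] flangetop on rim [245.3 172.5] +10 [246.4 167.9] +20 [247.5 163.3]
mouth [258.5 204.4] flangetop on rim [258.6 206. ] +10 [258.7 209.4] +20 [258.8 213.1]
148 159 158 162 159 159 158 159 157 158 162 162 161 162 159 160 161 146  99  54  35  35  36  36  38  39  52  71  78  82  97 124 132 124 106  97  93
150 160 161 162 162 159 161 159 158 156 160 160 159 160 161 159 153 128  79  49  38  35  38  38  37  42  78 134 154 157 156 158 148 117  96  91  96
152 161 164 162 159 161 158 160 161 159 161 160 158 160 160 160 159 143 109  68  48  38  39  37  40  59 105 141 157 157 152 129 108  95  9
[... 3333 characters left out ...]
 219 222 221 220 221 222 219   9   4  13   2   1   9   4   5
200 210 174  61  61  59  59 152 213 212 218 216 210 213 131 125 123  72  51  48  50  55  89 130 128 174 218 216 217 217 221 220  96  59  58 115 209 211 207 203
208 211 176  59  65  65 128 219 218 217 218 216 217 217 197 219 190 123  44  45  44  62 177 222 220 199 219 220 219 219 219 216 211  60  66 146 216 213 209 210
216 210 213 216 215 212 216 211 218 222 221 221 221 221 220 220 204  38  40  45  46  41  61 220 220 221 221 222 220 221 219 220 211 208 211 209 204 207 211 211
224 211 205 209 210 211 120   4   4  32  14  13   2 146 220 130   5   3  11  10   4   0   7   4 144 219 177   9   9  13   4   5   2  94 209 209 211 211 209 203
```

Request:
jog_arm(series=[[[0,0,0],[0,0,0],0.06],[[0,0,0],[0,0,0],0.06],[[0,0,0],[0,0,0],0.06],[[0,0,0],[0,0,0],0.06],[[0,-0.01,0],[0,0,0],0.06],[[0,-0.03,0],[0,0,0],0.06],[[0,-0.04,0],[0,0,0],0.06],[[0,-0.04,0],[0,0,0],0.06],[[0,0,0],[0,0,0],0.06]])

```text
time_s: 23.58
tcp_pos: [0.4715, -0.0025, 0.303]
ee_rot: [[0.059, 0.454, -0.889], [0.998, -0.013, 0.06], [0.015, -0.891, -0.453]]
wrist_force: [0.5, -0.2, 0.0]
gripper_width: 0.685
```

```bash
python3 - <<'E'
from t6 import *
s=sense();print(s["time_s"],s["tcp_pos"],s["wrist_force"],s["gripper_width"]*87)
w=capture("scene")[:,:,::-1].copy();c=camera_info("scene");cv2.imwrite("pics/z1.png",w)
g=cv2.cvtColor(w,cv2.COLOR_BGR2GRAY);u0=228
print("handle top at D=60,75,90",[proj(c,m+a*(.165-D)).round(1) for D in(.06,.07,.08,.09)],"handle bottom",[proj(c,m+a*(.112-D)).round(1) for D in(.06,.07,.08,.09)])
for y in range(118,190,2): print(y,' '.join("%3d"%k for k in g[y,u0:u0+38]))
k=camera_info("wrist");v=capture("wrist")[:,:,::-1].copy();cv2.imwrite("pics/z2.png",v);q=cv2.cvtColor(v,cv2.COLOR_BGR2GRAY)
print("wrist mouth",proj(k,m),"top",[proj(k,m+a*(.165-D)).round(1) for D in(.06,.07,.08,.09)])
E
```

```text
23.575 [ 0.47153318 -0.00249616  0.30303272] [ 0.47665356 -0.23367508  0.03286327] 59.635498008725826
handle top at D=60,75,90 [array([256.7, 125.1]), array([255.5, 130. ]), array([254.3, 134.9]), array([253.1, 139.7])] handle bottom [array([250.5, 150.7]), array([249.4, 155.4]), array([248.2, 160.1]), array([247.1, 164.7])]
118 151 153 155 153 154 152 153 153 153 152 151 152 154 154 154 153 156 156 156 156 155 156 156 155 156 155 155 155 156 155 154 153 156 154 154 152 153 153
120 154 152 152 152 153 154 153 154 154 155 154 152 154 154 154 154 154 156 153 155 155 153 156 153 153 154 155 157 156 157 155 156 155 154 151 153 154 153
122 154 154 154 156 156 156 156 153 154 155 155 154 155 155 156 156 156 154 154 153 152 155 155 157 156 156 155 153 155 152 155 155 152 155 154 152 153 155
124 155 156 155 153 155 154 156 155 155 157 153 155 154 152 152 153 154 156 155 154 153 154 153 155 155 155 152 153 156 154 157 155 156 155 153 154 153 153
126 152 154 153 155 152 154 152 155 154 154 155 152 154 152 154 153 151 152 155 154 155 156 155 154 150 134 110 100 100 110 123 137 143 146 147 151 1
[... 4279 characters left out ...]
136 134 130 127 123 119 109 103  88  86 114 143 153 154 153 151 152 153 154 156 157 155 154 154
184 153 153 152 142 115 109 112 119 128 130 135 137 136 137 136 134 128 125 120 116 109  99  86  97 134 154 157 153 154 152 154 152 155 154 156 152 153 153
186 154 153 145 126 110 111 116 123 129 132 135 136 136 137 135 131 127 123 119 111 104  91  89 114 140 152 152 149 147 152 154 154 156 154 155 154 154 152
188 149 144 129 109 104 115 123 127 130 135 137 136 135 133 133 130 126 120 113 108  98  87  99 134 148 143 122 105  98 110 117 119 125 140 151 154 155 156
wrist mouth [257.82054227 173.95006778] top [array([259. , 192.7]), array([258.8, 190.3]), array([258.7, 188.1]), array([258.6, 186. ])]
```

```bash
python3 - <<'E'
from t6 import *
v=cv2.imread("pics/z2.png");q=cv2.cvtColor(v,cv2.COLOR_BGR2GRAY)
s=sense();print("TCP rel mouth cart axes mm",(Rc.T@(s["tcp_pos"]-m)*1000).round(1),"y-axis",(Rc.T@s["ee_rot"][:,1]).round(3))
for y in range(160,216,3): print(y,' '.join("%3d"%k for k in q[y,228:292:2]))
E
```

```text
TCP rel mouth cart axes mm [  -1.2 -184.    -9.4] y-axis [0.014 0.998 0.06 ]
160 217 214 218  57  60  60  65  18  89 200 196 197 203 170 122 123 120 197 194 196 203 201  75  59  61  63  62 214 218 216 213 211
163 212 217 215  59  58  64  59  44 202 195 199 198 119 122 124 121 123 119 122 194 195 205 200 127  61  59  78 213 211 208 209 212
166 213 217 212  63  62  61  63 194 195 199 200 167 121 154 124 124 126 142 109 200 200 195 195 204  46  59  76 207 211 210 211 212
169 217 211 209  59  62  60  91 198 204 198 197 175 196 203  46   7   7 105 206 204 199 198 198 196 156  60  79 210 209 211 217 215
172 218 215 219  77  52  52 128 205 202 200 200 199 157   4   8   6   4   4   2 150 202 201 200 200 157  55  94 208 212 214 209 204
175 212 218 213  85  62  64  92 208 207 201 201 181   8   6  19  22  25  25  12  58 201 203 202 204 162  56 100 209 210 212 207 212
178 214 217 217  86  60  62  58 168 202 207 202 162  15  22  25  26  23  23  23  20 133 207 200 191  63  58 101 212 207 208 210 212
181 216 212 216 175 174 174 178 195 209 206 206 171  19  23  25  24  31  30  21  15 100 203 208 184
[... 784 characters left out ...]
 211 208 214 214 210 207 212 210 209 216
202 212 210 211 213 210 210 213 215 214 211 202  76  87  89  87 212 214 216 215 215 211 211 215 208 210 215 209 208 211 213 213 205
205 211 210 210 209 210 210 212 213 216 210 216  79  92  92 100 211 216 216 218 210 212 210 212 212 210 211 214 213 211 213 215 214
208 208 210 213 213 211 216 214 216 211 210 213 120  89  93 131 209 211 212 209 216 212 211 214 215 214 210 209 211 210 212 214 213
211 212 210 210 210 211 210 208 209 209 211 212 138  92  88 164 212 217 212 212 211 214 212 213 213 212 213 220 214 212 213 213 211
214 209 209 212 207 208 207 211 209 212 210 212 181  90  84 182 213 206 207 206 209 212 208 209 210 210 210 213 214 213 209 214 208
```

Request:
jog_arm(series=[[[0,0,0.007],[0,0,0],0.0],[[0,0,0.007],[0,0,0],0.0],[[0,0,0],[0,0,0],0.0],[[0,0,0],[0,0,0],0.0],[[0,0,0],[0,0,0],0.0],[[0,0.03,0],[0,0,0],0.0],[[0,0.03,0],[0,0,0],0.0],[[0,0,0],[0,0,0],0.0]])

```text
time_s: 24.68
tcp_pos: [0.4846, -0.0046, 0.2364]
ee_rot: [[0.062, 0.442, -0.895], [0.998, -0.02, 0.059], [0.008, -0.897, -0.442]]
wrist_force: [0.4, 1.2, 0.3]
gripper_width: 0.003
```

```bash
python3 - <<'E'
from t6 import *
s=sense();print("TCP rel mouth cart axes mm",(Rc.T@(s["tcp_pos"]-m)*1000).round(1),s["wrist_force"],s["gripper_width"]*87)
E
```

```text
TCP rel mouth cart axes mm [  -1.5 -122.7    9.8] [0.42177065 1.15742623 0.29742513] 0.294452905137634
```

Request:
jog_arm(series=[[[0.001,0.006,-0.0004],[0,0,0],0.0],[[0,0.005,-0.0003],[0,0,0],0.0],[[0,0.002,-0.0001],[0,0,0],0.0],[[0,0,0],[0,0,0],0.0]])

```text
time_s: 25.18
tcp_pos: [0.4919, -0.003, 0.2276]
ee_rot: [[0.061, 0.447, -0.893], [0.998, -0.017, 0.059], [0.011, -0.894, -0.447]]
wrist_force: [0.3, -1.1, -0.8]
gripper_width: 0.008
```

Request:
jog_arm(series=[[[0,0.0015,-0.0001],[0,0,0],0.0],[[0,0,0],[0,0,0],0.0]])

```text
time_s: 25.42
tcp_pos: [0.4927, -0.0031, 0.2262]
ee_rot: [[0.061, 0.447, -0.893], [0.998, -0.017, 0.059], [0.011, -0.895, -0.447]]
wrist_force: [-0.0, 0.2, 0.3]
gripper_width: 0.004
```

```bash
python3 - <<'E'
from t6 import *
s=sense();print("TCP rel mouth cart axes mm",(Rc.T@(s["tcp_pos"]-m)*1000).round(1),s["wrist_force"],s["gripper_width"]*87)
E
```

```text
TCP rel mouth cart axes mm [   0.6 -109.8    8.1] [-0.03362785  0.17621324  0.32406211] 0.3321612748966346
```

Request:
jog_arm(series=[[[0,0.0015,-0.0001],[0,0,0],0.0],[[0,0.0015,-0.0001],[0,0,0],0.0],[[0,0,0],[0,0,0],0.0]])

```text
time_s: 25.8
tcp_pos: [0.4941, -0.0032, 0.2233]
ee_rot: [[0.061, 0.446, -0.893], [0.998, -0.018, 0.059], [0.011, -0.895, -0.446]]
wrist_force: [-0.4, 0.8, 0.3]
gripper_width: 0.011
```

Request:
jog_arm(series=[[[0,0.0015,-0.0001],[0,0,0],0.0],[[0,0,0],[0,0,0],0.0]])

```text
time_s: 26.05
tcp_pos: [0.4949, -0.0032, 0.2221]
ee_rot: [[0.061, 0.446, -0.893], [0.998, -0.018, 0.059], [0.011, -0.895, -0.447]]
wrist_force: [0.4, 0.1, 0.7]
gripper_width: 0.005
```

Request:
jog_arm(series=[[[0,0.0015,-0.0001],[0,0,0],0.0],[[0,0,0],[0,0,0],0.0]])

```text
time_s: 26.3
tcp_pos: [0.496, -0.0031, 0.2213]
ee_rot: [[0.061, 0.447, -0.892], [0.998, -0.017, 0.059], [0.011, -0.894, -0.447]]
wrist_force: [-1.6, -0.0, 1.3]
gripper_width: 0.003
```

Request:
jog_arm(series=[[[0,0.0015,-0.0001],[0,0,0],0.0],[[0,0,0],[0,0,0],0.0]])

```text
time_s: 26.55
tcp_pos: [0.4977, -0.0027, 0.2217]
ee_rot: [[0.06, 0.45, -0.891], [0.998, -0.016, 0.059], [0.012, -0.893, -0.45]]
wrist_force: [-4.2, 0.6, 8.2]
gripper_width: 0.005
```

```bash
python3 - <<'E'
from t6 import *
s=sense();print("TCP rel mouth cart axes mm",(Rc.T@(s["tcp_pos"]-m)*1000).round(1),s["wrist_force"],s["effort"].round(2))
E
```

```text
TCP rel mouth cart axes mm [   1.2 -103.5    6. ] [-4.19905596  0.55335815  8.2191675 ] [-1.100e-01 -1.036e+01  1.508e+01  2.680e+00  5.100e-01  1.000e-02]
```

Request:
jog_arm(series=[[[0,-0.005,0],[0,0,0],0.0],[[0,-0.03,0],[0,0,0],0.0],[[0,-0.04,0],[0,0,0],0.0],[[0,-0.04,0],[0,0,0],0.0],[[0,0,0.03],[0,0,0],0.0],[[0,0,0],[0,0,0],0.0],[[0,0,0],[0,0,0],0.0],[[0,0,0],[0,0,0],0.0]])

```text
time_s: 27.55
tcp_pos: [0.4189, 0.0007, 0.3091]
ee_rot: [[0.061, 0.446, -0.893], [0.998, -0.018, 0.059], [0.011, -0.895, -0.446]]
wrist_force: [0.5, -0.4, 0.2]
gripper_width: 0.007
```

```bash
python3 - <<'E'
from t6 import *
s=sense();print(s["time_s"],s["tcp_pos"],s["wrist_force"])
w=capture("scene")[:,:,::-1].copy();c=camera_info("scene");o=cv2.imread("pics/z1.png")
def edges(im):
    g=cv2.cvtColor(im,cv2.COLOR_BGR2GRAY);n,l,st,ce=cv2.connectedComponentsWithStats((g[115:160,235:275]<70).astype(np.uint8));i=1+st[1:,4].argmax();return st[i].tolist(),ce[i].round(2)
print("handle blob before/after",edges(o),edges(w))
g=cv2.cvtColor(w,cv2.COLOR_BGR2GRAY)
for y in range(164,184,2): print(y,' '.join("%3d"%k for k in g[y,228:262]))
# rest of scene vs start
i=cv2.imread("pics/scene0.png");df=cv2.absdiff(i,w).max(2);n,l,st,ce=cv2.connectedComponentsWithStats(((cv2.blur(df,(3,3))>45)*1).astype(np.uint8))
print("changed regions",[(st[k].tolist()) for k in range(1,n) if st[k][4]>30])
# cap top: white stem
C=[proj(c,[.555,-.265,z]).round(1) for z in(.041,.056,.098)];print("cap expected base/flange top/stem top",C)
for y in range(150,182,3): print(y,' '.join("%3d"%k for k in g[y,126:166]))
E
```

```text
27.55 [0.41893658 0.00069176 0.30910929] [ 0.52119668 -0.36720982  0.17176763]
handle blob before/after ([12, 12, 14, 27, 199], array([19.09, 25.23])) ([12, 12, 15, 28, 217], array([19.18, 25.57]))
164 152 151 150 149 148 152 153 152 149 151 147 146 148 147 148 148 144 133 114 107 103  97 100 129 145 148 149 150 149 151 150 150 148 150
166 151 150 150 149 150 150 153 151 151 150 150 151 148 151 150 150 139 120 107 103  97  97 117 138 148 148 148 147 150 152 151 151 151 151
168 152 152 152 150 150 152 151 151 149 149 149 149 150 147 142 134 125 110 109 104  95 105 135 152 150 150 150 151 150 150 151 150 151 150
170 154 151 154 153 153 150 144 134 127 126 122 126 126 115 113 114 115 113 112 102  94 105 132 149 152 153 152 152 153 149 151 150 152 152
172 152 152 151 153 150 143 117 107 113 118 119 116 115 109 109 119 122 126 123 115 109  99  99 122 139 147 151 150 153 152 153 155 154 152
174 153 152 154 151 153 144 128 109 106 113 119 122 125 126 124 122 123 122 117 111 102  94  96 108 118 125 131 138 149 150 150 151 152 152
176 152 151 152 153 149 136 113 113 118 110 106 105 109 117 12
[... 2221 characters left out ...]
 153 139 132 137 143 150 151 152 152 153 153
171 151 152 152 156 153 152 151 151 152 155 156 156 159 159 161 155 142 110  91  86  82  82  98 129 151 158 159 159 154 132 105 111 126 131 125 104  84  95 131 148
174 153 151 151 153 154 154 154 152 146 136 127 134 150 157 159 161 158 156 156 157 155 159 159 157 155 151 140 118  91  75  74  87 116 127 124 102  74  70  96 131
177 153 153 154 153 153 156 153 149 140 130 128 121 103  90  95 104 110 115 117 114 108 107 100  89  75  70  68  70  72  89 114 130 131 123 101  80  69  63  71 108
180 153 150 149 150 149 145 145 137 111  86  86 110 126 125 118 114 108  92  84  83  81  83  83  89 105 113 116 124 129 127 119 106  88  73  73  77  78  73  61  72
```

```bash
python3 -c "
from station import *
print(finish_job(),sense()['time_s'])"
```

```text
the job is handed in; nothing more can be done
the job is handed in; nothing more can be done
```

I handed the job in at about 27.6 s of the 58 s allowed. No verdict came back, so the outcome rests on my own checks below.

**What I did**
- **Cap:** I lifted it off along the bore and stood it in the middle of the sprung platform.
- **Gauge:** I took it from the tray compartment at the near-platform end. The first insertion hit the rim with about 25 N and twisted the gauge roughly 6° in the grip. I backed off, re-estimated the mouth position and gauge axis, and the second try went in freely. It came to a hard stop at about 15 N with the foot about 61 mm below the mouth.
- **Release:** I opened the gripper, then pressed the top of the handle with closed fingers at about 9 N. It did not sink further, so the foot was on the piston. I then withdrew the arm.

**Last checks**
- **Cap:** it stands upright on the platform, which has sunk under it. In the scene image the top of its stem is where a sunk platform would put it.
- **Collar:** its flange lies on the rim as nearly as the image resolves, about 2.4 mm per pixel, so the 3 to 4 mm tolerance is only just visible.
- **Forces and bystanders:** the arm is touching nothing, and the piston never took more than about 15 N against its 45 N limit. A comparison with the first scene image showed no change at the bystanders.

**What failed or disagreed**
- **Arm limits:** the wrist joint limit ruled out a grip exactly in line with the bore, so I gripped both parts about 8° off. The first cap grip failed because of this limit and I redid it.
- **Depth readings:** the arm's pose gave about 64 mm while the images and the press on the handle gave 61 mm. I put the difference down to slip in the grip and a few millimetres of error in the mouth position.
- **Gauge lean:** after release it leans about 5° within the bore's clearance.
- **No final look:** I had used all 12 picture views, so the insertion and the final checks relied on pixel values and forces only.

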